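# Load the radio rack, dock the carrier and lock it with the linchpin

### The job

Lay every handheld radio face up on the sloped rubber rack of the sliding carrier, each with its foot end down near the front lip and its antenna pointing up the slope, and only then push the carrier along its rails past the spring detent until it is fully home, with its drawbar through the bearing plate. Take the linchpin from its parking block, push it fully down through the cross-hole of the drawbar, and swing its ring over the end of the drawbar so that it hangs down around it and locks the pin. Radios that get knocked off or out of place must be put back, and the thermos, the mug and the carton are to be left alone.

Things in the scene. Friction and masses are not known exactly. Their poses are not given: they have to be found in the camera images.
- radio1: black handheld radio, body 90 x 50 x 32 mm, 0.15 to 0.31 kg, with a stub antenna (12 mm thick) sticking 41 mm out of its top end; lies face up on the desk. 2 to 4 of the four radios are present. Origin: centre of the body's underside; x runs lengthwise from foot to antenna, y across the 50 mm width, z out of the face (the 32 mm thickness)
- radio2: black handheld radio, body 90 x 50 x 32 mm, 0.15 to 0.31 kg, with a stub antenna (12 mm thick) sticking 41 mm out of its top end; lies face up on the desk. 2 to 4 of the four radios are present. Origin: centre of the body's underside; x runs lengthwise from foot to antenna, y across the 50 mm width, z out of the face (the 32 mm thickness)
- radio3: black handheld radio, body 90 x 50 x 32 mm, 0.15 to 0.31 kg, with a stub antenna (12 mm thick) sticking 41 mm out of its top end; lies face up on the desk. 2 to 4 of the four radios are present. Origin: centre of the body's underside; x runs lengthwise from foot to antenna, y across the 50 mm width, z out of the face (the 32 mm thickness)
- radio4: black handheld radio, body 90 x 50 x 32 mm, 0.15 to 0.31 kg, with a stub antenna (12 mm thick) sticking 41 mm out of its top end; lies face up on the desk. 2 to 4 of the four radios are present. Origin: centre of the body's underside; x runs lengthwise from foot to antenna, y across the 50 mm width, z out of the face (the 32 mm thickness)
- radio1_tip (a point): tip of the antenna of radio1: 86 mm along x, 14 mm along y and 16 mm along z from the origin of the radio
- radio2_tip (a point): tip of the antenna of radio2: 86 mm along x, 14 mm along y and 16 mm along z from the origin of the radio
- radio3_tip (a point): tip of the antenna of radio3: 86 mm along x, 14 mm along y and 16 mm along z from the origin of the radio
- radio4_tip (a point): tip of the antenna of radio4: 86 mm along x, 14 mm along y and 16 mm along z from the origin of the radio
- carrier (a joint): travel of the aluminium carrier along its rails, m: 0 at the loading end, 0.100 fully home at the stop. Grows along the rails' +y (robot's left). Starts at 0 to 0.02. Sliding friction about 2 N; over the last 10 to 15 mm a spring plunger adds some 5 N, then snaps behind it and holds it home
- rack_mid (a point): on the carrier: middle of the sloped rubber rack surface, 65 mm above the desk. Axes: x level across the rails, away from the robot; y along the rails towards home; z up (rails turned up to 0.05 rad). The surface rises to +x at 0.40 rad, is 370 mm wide (y -185 to 185 mm) between side cheeks 8 mm thick that stand to 17 mm above this point
- rack_lip (a point): foot of the lip's inner face, mid-width, at the rack's lower edge: 60 mm down the slope from rack_mid. The lip is 6 mm thick and stands 14 mm square out of the sloped surface. Axes as rack_mid. The slope's upper edge is 125 mm up from here
- dock: fixed grey base plate (150 x 620 x 10 mm) with the two rails along its y; origin at the centre of its underside. The bearing plate stands on it at y = 235 mm: 8 mm thick, 70 mm wide, top 83 mm above the desk, with a square opening for the drawbar. With the carrier home the cross-hole is at y = 258 mm
- push_tab (a point): middle of the top edge of the outer (-y) face of the upright push tab at the carrier's -y end, 60 mm wide across the rails, 10 mm thick, 110 mm above the desk; axes as rack_mid. Push the outer face towards +y
- cross_hole (a point): on the carrier: centre of the upper mouth of the vertical through hole (13 mm wide, 2 mm chamfer, 30 mm deep) in the square steel drawbar (30 x 30 mm, upper face 75 mm above the desk) at the carrier's +y end; axes as rack_mid. The drawbar ends 15 mm beyond the hole in +y
- pin: steel linchpin, 0.14 kg, upright in its parking block, its ring leaning to its -y side. Origin: underside of the collar, on the axis; z up. Shank 10 mm thick, to 52 mm below the origin; collar 26 mm wide, 8 mm high; above it a grip block 22 mm (x) by 20 mm (y) up to z = 54 mm. Home in the drawbar, the collar rests on its upper face
- ring (a joint): ring angle, rad; hinge along the pin's x, 14 mm above its origin. 0 (start): leaning to -y, 0.45 above level; 1.12: straight up around the grip block; 2.69: level to +y; 3.99: its stop, hanging down. A light hinge: past upright the ring falls by its weight. To lock, the pin's +y must point to the drawbar's free end (+y of cross_hole)
- ring_bar (a point): middle of the ring's outer straight bar (28 mm long, along the pin's x), 62 mm from the hinge; turns with the ring. The ring is of 6 mm wire, 62 mm wide outside, its legs at x = -28 and 28 mm, clear of the grip block and the drawbar
- park: fixed grey plastic parking block of the pin, 60 x 60 x 60 mm, origin at the centre of its underside; 14 mm hole from its top, in which the pin stands with its collar on the top face
- thermos: steel thermos bottle, 68 mm wide, 190 mm tall, origin at the centre of its underside; to be left alone
- mug: white mug, 80 mm wide, 95 mm tall, origin at the centre of its underside; to be left alone
- carton: open cardboard carton 160 x 120 x 70 mm, origin at the centre of its underside; to be left alone
Things that resemble listed ones, but are neither listed nor needed, are in the scene too. Leave any orange, purple or turquoise look-alike of the pin alone.

How it is judged (in metres and radians):
On the way, in this order (a step that is already met when the one before it is completed fails the run):
1. every radio lies on the rack while the carrier is still in the loading half of its rails (x of radio1 in the frame of rack_mid between -0.032 and 0.012 m and y of radio1 in the frame of rack_mid between -0.165 and 0.165 m and z of radio1 in the frame of rack_mid between -0.02 and 0.016 m and angle between radio1's own z axis and vertical between 0.28 and 0.52 rad and x of each of radio1_tip, radio2_tip, radio3_tip, radio4_tip in the frame of rack_mid above 0.035 m and x of radio2 in the frame of rack_mid between -0.032 and 0.012 m and y of radio2 in the frame of rack_mid between -0.165 and 0.165 m and z of radio2 in the frame of rack_mid between -0.02 and 0.016 m and angle between radio2's own z axis and vertical between 0.28 and 0.52 rad and x of radio3 in the frame of rack_mid between -0.032 and 0.012 m and y of radio3 in the frame of rack_mid between -0.165 and 0.165 m and z of radio3 in the frame of rack_mid between -0.02 and 0.016 m and angle between radio3's own z axis and vertical between 0.28 and 0.52 rad and x of radio4 in the frame of rack_mid between -0.032 and 0.012 m and y of radio4 in the frame of rack_mid between -0.165 and 0.165 m and z of radio4 in the frame of rack_mid between -0.02 and 0.016 m and angle between radio4's own z axis and vertical between 0.28 and 0.52 rad and value of joint carrier below 0.05 m), for 0.2 s.
2. the carrier is home in its detent (value of joint carrier above 0.096 m), for 0.2 s.
3. the linchpin is fully down in the drawbar's cross-hole (value of joint carrier above 0.096 m and horizontal distance between pin and cross_hole below 0.005 m and z of pin in the frame of cross_hole between -0.004 and 0.004 m and angle between pin's own z axis and vertical below 0.12 rad), for 0.2 s.
4. the ring has been swung over the drawbar's end (all of step 3 and value of joint ring above 3.45 rad and y of ring_bar in the frame of cross_hole above 0.012 m), for 0.2 s.
At the end, for the whole second after the job is handed in: All radios present lie face up on the slope, antenna up, foot within about 28 mm of the lip; carrier within 4 mm of home; pin collar within 4 mm of the drawbar top, 5 mm of the hole axis, upright to 0.12 rad; ring past 3.45 rad at the free end; all released, at rest (all of step 4 and x of radio1 in the frame of rack_mid between -0.032 and 0.012 m and y of radio1 in the frame of rack_mid between -0.165 and 0.165 m and z of radio1 in the frame of rack_mid between -0.02 and 0.016 m and angle between radio1's own z axis and vertical between 0.28 and 0.52 rad and x of each of radio1_tip, radio2_tip, radio3_tip, radio4_tip in the frame of rack_mid above 0.035 m and x of radio2 in the frame of rack_mid between -0.032 and 0.012 m and y of radio2 in the frame of rack_mid between -0.165 and 0.165 m and z of radio2 in the frame of rack_mid between -0.02 and 0.016 m and angle between radio2's own z axis and vertical between 0.28 and 0.52 rad and x of radio3 in the frame of rack_mid between -0.032 and 0.012 m and y of radio3 in the frame of rack_mid between -0.165 and 0.165 m and z of radio3 in the frame of rack_mid between -0.02 and 0.016 m and angle between radio3's own z axis and vertical between 0.28 and 0.52 rad and x of radio4 in the frame of rack_mid between -0.032 and 0.012 m and y of radio4 in the frame of rack_mid between -0.165 and 0.165 m and z of radio4 in the frame of rack_mid between -0.02 and 0.016 m and angle between radio4's own z axis and vertical between 0.28 and 0.52 rad and linear speed of each of radio1, radio2, radio3, radio4, pin below 0.02 m/s and contact force between the fingers and pin below 0.05 N); the robot touches nothing.
It fails at once if the steel thermos bottle is shifted by more than 40 mm (distance of thermos from where it was at the start of the episode above 0.04 m).
It fails at once if the mug is shifted by more than 40 mm (distance of mug from where it was at the start of the episode above 0.04 m).
It fails at once if the cardboard carton is shifted by more than 40 mm (distance of carton from where it was at the start of the episode above 0.04 m).
Of radio1, radio2, radio3, radio4 only 2 to 4 are there at a start; the rules pass over those that are not, and their reading is None.
At some moment in a run one of radio1, radio2, radio3, radio4 may be knocked a few centimetres aside while the robot is not near it.
It also fails if it takes over 210 s, if anything falls off the work surface, if the arm or the gripper's body presses on something with over 40 N, if the wrist force passes 120 N, or if a joint passes its speed limit or range.

### The arm

A 7-joint arm with a two-finger parallel gripper is mounted at the origin on the work surface. World frame = base frame: x ahead of the robot, y to its left, z up, the work surface at z = 0. Lengths are in mm, angles in rad, forces in N, time in s.
With the tool pointing down it reaches from about 400 to 900 mm from the base axis. Payload 5.5 kg.
Tool frame: the origin (TCP) lies on the centre line of the jaws, within the pads' length; the fingertips stand 8 mm ahead of it and the grasp point (between the pads) lies 11 mm behind it (bot.tip_reach is the distance from the TCP to the fingertips, in mm); z points along the fingers, y is the line along which they close (so a half turn about z gives the same grasp; the last joint's range is limited). The gripper opens to 92 mm and grips with 3 to 60 N. Pads are 19 mm wide; open, the fingers measure 130 mm over their backs; the gripper's body (75 mm by 190 mm) begins 47 mm behind the grasp point.
Start: joints at [-0.963, 0.501, -0.427, 1.55, 0.221, 1.138, -0.21], TCP at [219.668, 611.756, 234.729] pointing down, gripper open.
Joint ranges: [-2.88, 2.88], [-0.31, 2.03], [-1.54, 1.56], [0.2, 2.42], [-1.41, 4.55], [0.19, 2.02], [-2.57, 2.57]. Speed limits (rad/s): [2.57, 2.57, 3.14, 3.14, 3.14, 3.14, 3.14].

### API

Orientations are given as a 3x3 rotation matrix whose columns are the frame's x, y, z axes.
In Python, from bench import bot, imaging, ticket gives the robot as it stands.
- The arm moves only by the shell command python3 -m pendant 'ROWS' [OPENING] [FORCE]. ROWS is JSON, a list of rows, each a list of 2 entries, a list of its own where there are three numbers: the shift along the tool's x, y, z in m, then the turn, a rotation vector about the tool's x, y, z in degrees. A call has 1 to 12 rows; each row shifts and turns the commanded pose from where the row before left it, along the tool's axes as they then stand; what a row does not reach is not made up. A row lasts 1/12 s, in which the tool goes at most 41.7 mm and 7.16 degrees, less where a joint would pass 70% of its speed; a pose out of reach is approached as far as the arm can. A call is refused whole if a number of a shift passes 0.0417 or a number of a turn 7.16, either way. A call with a gripper value outside its range is refused whole. OPENING is the closure, from 0 (fully open) to 1 (shut), set as the call begins (- or left out, the last holds). The fingers move at their own pace and stop on an object; FORCE is the grip in N (left out, the last holds). Time passes only in rows, so rows that do not move let the fingers close. It gives the time, the measured TCP pose, the force, the opening and the grip force at its end, in the units of the state.
- bot.sense(): the state, without advancing time (a new reading comes with each control period).
- imaging.capture(name): name is "scene" or "top" or "wrist"; returns the picture (420x560x3 uint8, red, green, blue); there is no depth.
- imaging.get_calibration(name): a dict with "fx", "fy", "cx", "cy" (pixels), "k1" (the pictures are not rectified: a ray, as slopes to the right and down, at radius r is drawn at 1 + k1 r^2 times it, then the intrinsics apply), "T" (4x4, takes a point from camera to world coordinates). Camera axes: x right, y down, z forward; pixel columns grow to the right and rows downward; lengths in mm; the calibration is good to about 2 mm. A picture is of the moment at which its call begins: read the wrist's pose just before it. get_calibration takes no time and is no camera call; for the wrist camera it gives the pose at the moment of the call.
- ticket.finish_job(): hands the job in; it is judged then, once.
The state is a dict: "time_s": time; "qpos": joint angles; "qvel": joint speeds; "joint_efforts": joint torques, N m; "position": TCP position; "tool_rot": TCP orientation; "wrist_force": force on the tool from outside, world axes, zero at the start; "ft_torque": the same for the moment, N m; "grip_width": finger opening in mm; "finger_force": force on a finger pad.
Only numpy, scipy, OpenCV 4.12 (cv2) and the standard library are available. Lean on these libraries where they do the work, as an engineer would, in place of code of your own. Each camera call takes 0.05 s, during which the arm holds its last target. There are 200 camera calls.

## Working session

There is one attempt and no reset: what is moved stays moved. The work goes in short steps, Python scripts to look and compute and a shell command to move; the robot and the scene stay as the last step left them, time stands still between calls to the robot, and variables do not carry over. Pictures are saved under pics/ and viewed, at most 14 in all, crops included, and the job is handed in when it is done.

```bash
ls; mkdir -p pics
cat > h.py <<'E'
import numpy as np, cv2
from bench import bot, imaging, ticket
np.set_printoptions(precision=3,suppress=True)
def cap(n,f):
    im=imaging.capture(n); cv2.imwrite(f'pics/{f}.png',cv2.cvtColor(im,cv2.COLOR_RGB2BGR)); return im
def ray(c,px):
    K=np.array([[c['fx'],0,c['cx']],[0,c['fy'],c['cy']],[0,0,1.]])
    p=cv2.undistortPoints(np.array([[px]],float),K,np.array([c['k1'],0,0,0,0.]))[0,0]
    T=np.array(c['T']); d=T[:3,:3]@[p[0],p[1],1]; return T[:3,3],d/np.linalg.norm(d)
def onz(c,px,z):
    o,d=ray(c,px); return o+d*(z-o[2])/d[2]
def proj(c,P):
    T=np.array(c['T']); q=T[:3,:3].T@(np.array(P,float)-T[:3,3]); s=q[:2]/q[2]; s=s*(1+c['k1']*(s@s))
    return np.array([c['fx']*s[0]+c['cx'],c['fy']*s[1]+c['cy']])
def tri(c1,p1,c2,p2):
    o1,d1=ray(c1,p1);o2,d2=ray(c2,p2)
    t=np.linalg.lstsq(np.c_[d1,-d2],o2-o1,rcond=None)[0]; a=o1+d1*t[0];b=o2+d2*t[1]
    return (a+b)/2,np.linalg.norm(a-b)
def info():
    s=bot.sense(); print(s['time_s'],np.array(s['position']),'\n',np.array(s['tool_rot']),'\nF',np.array(s['wrist_force']),s['grip_width'],s['finger_force'])
E
python3 - <<'E'
from h import *
info()
for n in ['top','scene','wrist']:
    c=imaging.get_calibration(n); print(n,c['fx'],c['k1'],'\n',np.array(c['T'])); cap(n,n+'0')
t=cv2.imread('pics/top0.png'); s=cv2.imread('pics/scene0.png')
cv2.imwrite('pics/both.png',cv2.resize(t,(800,600),interpolation=cv2.INTER_CUBIC)); cv2.imwrite('pics/s0.png',cv2.resize(s,(800,600),interpolation=cv2.INTER_CUBIC))
E
```

```text
pics
0.0 [219.508 611.061 233.676] 
 [[-0.941  0.338 -0.001]
 [ 0.338  0.941 -0.002]
 [ 0.    -0.002 -1.   ]] 
F [ 0.543 -0.34  -0.676] 91.68245128631183 0.0
top 402.52363092987775 0.041491965110213094 
 [[   0.042   -0.978    0.204  236.467]
 [  -0.999   -0.041    0.007   39.727]
 [   0.001   -0.204   -0.979 1578.225]
 [   0.       0.       0.       1.   ]]
scene 391.01722061763274 -0.07956983886858819 
 [[  -0.888    0.362   -0.285  873.539]
 [   0.46     0.707   -0.537  684.659]
 [   0.008   -0.608   -0.794 1030.513]
 [   0.       0.       0.       1.   ]]
wrist 377.06309803496003 -0.08946458398717427 
 [[  0.338   0.904   0.262 148.048]
 [  0.941  -0.324  -0.096 637.448]
 [ -0.002   0.279  -0.96  383.388]
 [  0.      0.      0.      1.   ]]
```

View pics/both.png

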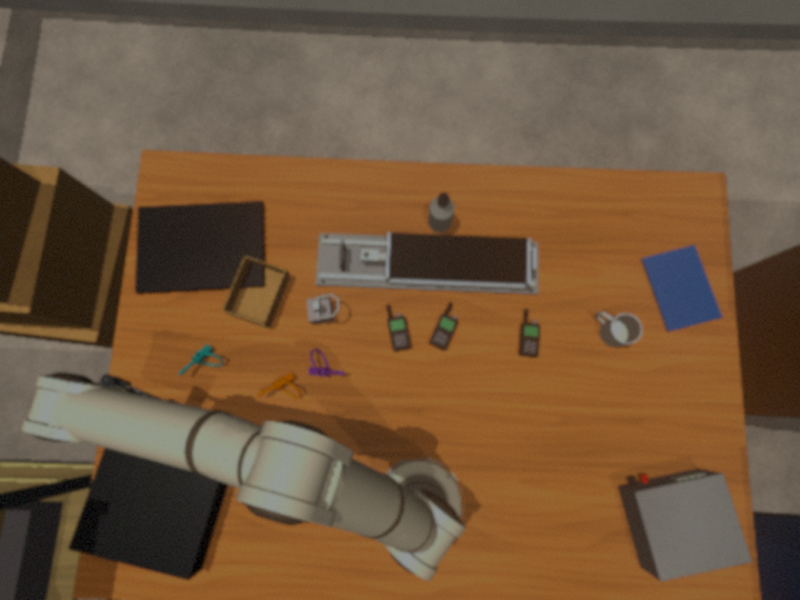

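View pics/s0.png

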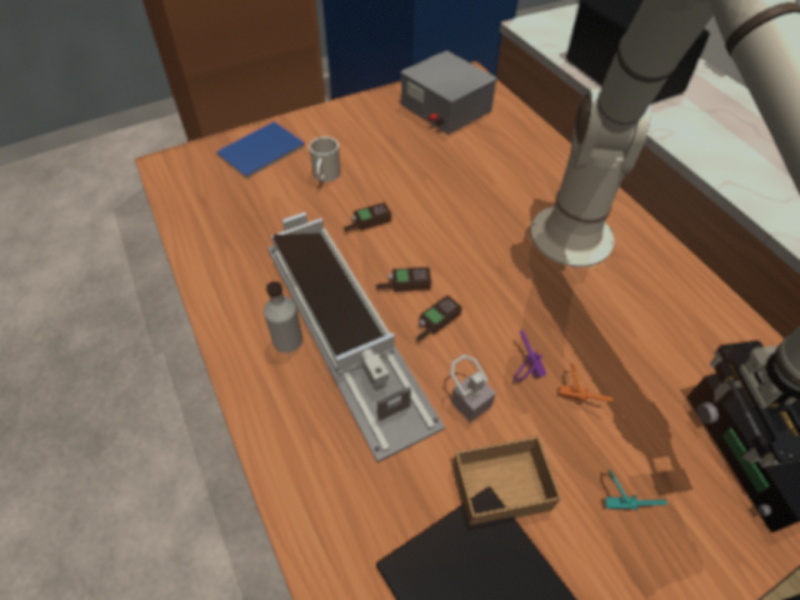

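The pictures show three radios, at top view (399,325), (444,325) and (529,330). The pin in its parking block is at (322,308). The look-alikes are turquoise (205,360), orange (280,385) and purple (322,365). The pin to take is the steel one, standing upright in the grey block. The carrier is near (460,260), with its drawbar to the left at (372,255).

Run:
```python
from h import *
c=imaging.get_calibration('top'); s=imaging.get_calibration('scene')
k=.7
for n,p,z in [('A',(400,332),32),('B',(443,330),32),('C',(529,340),32),('antA',(390,308),16),('antB',(450,305),16),('antC',(526,312),16),('block',(322,308),60),('rack TL',(390,235),80),('rack BR',(530,283),50),('mug',(625,330),50),('carton',(257,291),35),('dockTL',(319,234),10),('dockBL',(317,287),10),('dockR',(538,292),10)]:
    print(n,onz(c,(p[0]*k,p[1]*k),z))
for n,p,q in [('grip?',(322,300),(477,378)),('hole',(372,254),(374,362)),('thermos',(441,200),(275,290))]:
    print(n,*tri(c,np.array(p)*k,s,np.array(q)*k))
```

```text
A [437.977  68.094  32.   ]
B [448.334 -47.892  32.   ]
C [ 431.212 -279.814   32.   ]
antA [505.323  98.904  16.   ]
antB [520.706 -66.045  16.   ]
antC [ 510.063 -275.054   16.   ]
block [490.117 278.933  60.   ]
rack TL [694.986 106.191  80.   ]
rack BR [ 584.423 -279.017   50.   ]
mug [ 466.895 -530.086   50.   ]
carton [533.899 463.128  35.   ]
dockTL [710.667 310.652  10.   ]
dockBL [557.062 304.997  10.   ]
dockR [ 568.853 -309.454   10.   ]
grip? [495.842 281.95  103.24 ] 23.255073580599664
hole [640.071 152.989  75.617] 1.9519614084802221
thermos [764.62  -24.755 177.41 ] 1.0160246282666021
```

```bash
python3 -m pendant '[[[0,0,-0.03],[0,0,-6.6]],[[0,0,-0.03],[0,0,-6.6]],[[0,0,-0.03],[0,0,-6.6]],[[-0.016,-0.04,0],[0,0,0]],[[-0.016,-0.04,0],[0,0,0]],[[-0.016,-0.04,0],[0,0,0]],[[-0.016,-0.04,0],[0,0,0]],[[-0.016,-0.04,0],[0,0,0]],[[-0.016,-0.04,0],[0,0,0]],[[-0.016,-0.04,0],[0,0,0]],[[-0.016,-0.04,0],[0,0,0]],[[-0.016,-0.04,0],[0,0,0]]]' 0 | tail -c 600; python3 -m pendant '[[[-0.016,-0.04,0],[0,0,0]],[[-0.016,-0.04,0],[0,0,0]],[[-0.016,-0.04,0],[0,0,0]],[[-0.016,-0.04,0],[0,0,0]],[[-0.016,-0.04,0],[0,0,0]],[[0,0,0],[0,0,0]],[[0,0,0],[0,0,0]],[[0,0,0],[0,0,0]]]'
python3 - <<'E'
from h import *
info()
import pickle
pickle.dump(imaging.get_calibration('wrist'),open('w1.pkl','wb'))
im=cap('wrist','w1'); cv2.imwrite('pics/w1v.png',cv2.resize(cv2.imread('pics/w1.png'),(800,600),interpolation=cv2.INTER_CUBIC))
E
```

```text
time_s: 1.15
position: [359.4, 261.6, 324.8]
tool_rot: [[-1.0, -0.001, 0.0], [-0.001, 1.0, 0.0], [-0.0, 0.0, -1.0]]
wrist_force: [2.0, -0.7, 0.6]
grip_width: 92.1
finger_force: 0.0
time_s: 1.82
position: [436.4, 70.8, 324.5]
tool_rot: [[-1.0, -0.0, -0.001], [-0.0, 1.0, 0.0], [0.001, 0.0, -1.0]]
wrist_force: [-0.3, 0.6, -0.6]
grip_width: 92.0
finger_force: 0.0
1.8167 [436.422  70.769 324.488] 
 [[-1.    -0.    -0.001]
 [-0.     1.     0.   ]
 [ 0.001  0.    -1.   ]] 
F [-0.299  0.618 -0.563] 92.04000432291835 0.0
```

View pics/w1v.png

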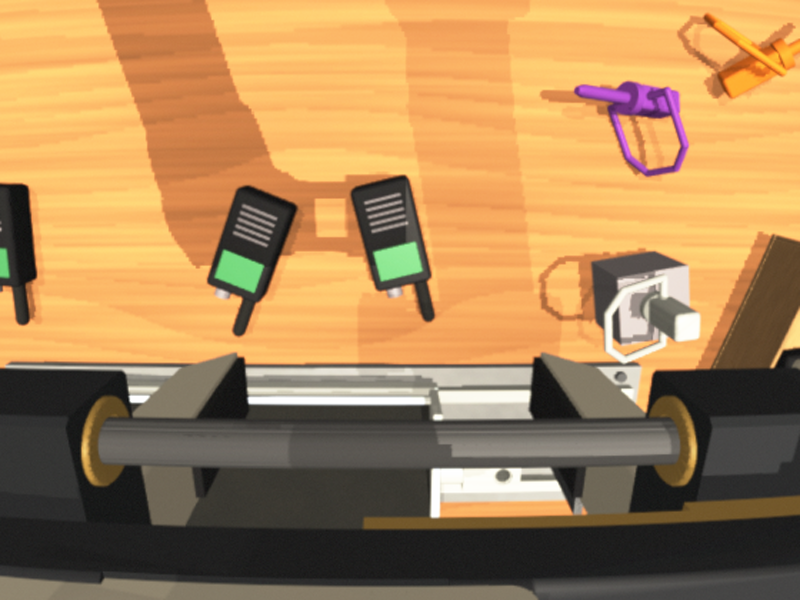

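Run:
```python
from h import *
import pickle
c=pickle.load(open('w1.pkl','rb'))
for n,P,t in [('A',[(351,190),(403,177),(430,277),(376,290)],(429,318)),('B',[(242,187),(297,206),(262,300),(209,280)],(238,332))]:
    Q=[onz(c,np.array(p)*.7,32) for p in P]
    f=(Q[0]+Q[1])/2; h=(Q[2]+Q[3])/2
    print(n,'c',(f+h)/2,'len',np.linalg.norm(h-f),'w',np.linalg.norm(Q[1]-Q[0]),np.linalg.norm(Q[3]-Q[2]),'yaw',np.degrees(np.arctan2(*(h-f)[[1,0]])),'tip',onz(c,np.array(t)*.7,16))
for n,p,z in [('blkNL',(593,263),60),('blkNR',(655,252),60),('blkFR',(690,268),60),('gripTop',(687,327),114),('dockcorner',(640,365),10),('dockleft',(10,363),10),('railL',(435,380),12)]: print(n,onz(c,np.array(p)*.7,z))
```

```text
A c [435.461  72.92   32.   ] len 86.43689602557826 w 43.37987117155704 47.17315944670855 yaw 14.52534948008477 tip [513.468 107.87   16.   ]
B c [443.449 -42.72   32.   ] len 86.28137591616778 w 47.20408317155241 48.17929037122157 yaw -23.193288683052707 tip [527.161 -65.344  16.   ]
blkNL [452.732 234.498  60.   ]
blkNR [443.414 284.784  60.   ]
blkFR [456.363 316.499  60.   ]
gripTop [488.003 289.324 114.   ]
dockcorner [562.98  311.354  10.   ]
dockleft [ 563.455 -299.993   10.   ]
railL [576.117 115.239  12.   ]
```

The wrist view shows radio A at (390,233) and radio B at (253,243). The grey pin block with the upright pin is at (645,300), and purple is a look-alike. Next I'll zoom on the rack in both fixed views and pick radio A.

```bash
python3 - <<'E'
from h import *
t=cv2.imread('pics/top0.png')[150:215,215:385]; s=cv2.imread('pics/scene0.png')[145:325,180:315]
a=cv2.resize(t,None,fx=4.7,fy=4.7,interpolation=cv2.INTER_CUBIC)
cv2.imwrite('pics/ct.png',a)
cv2.imwrite('pics/cs.png',cv2.resize(s,None,fx=3.3,fy=3.3,interpolation=cv2.INTER_CUBIC)); print(a.shape)
E
python3 -m pendant '[[[0.001,0.002,0.039],[0,0,-7.15]],[[0,0,0.039],[0,0,-7.15]],[[0,0,0.039],[0,0,0]],[[0,0,0.039],[0,0,0]],[[0,0,0.039],[0,0,0]],[[0,0,0.039],[0,0,0]],[[0,0,0.039],[0,0,0]],[[0,0,0.026],[0,0,0]],[[0,0,0.008],[0,0,0]],[[0,0,0],[0,0,0]],[[0,0,0],[0,0,0]]]' 0 25
```

```text
(306, 799, 3)
time_s: 2.78
position: [436.0, 73.5, 18.3]
tool_rot: [[-0.968, -0.25, -0.0], [-0.25, 0.968, 0.001], [-0.0, 0.001, -1.0]]
wrist_force: [0.3, -0.8, 0.4]
grip_width: 91.7
finger_force: 0.0
```

View pics/ct.png

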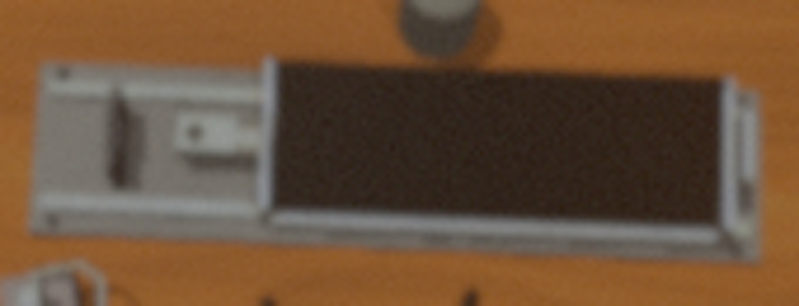

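View pics/cs.png

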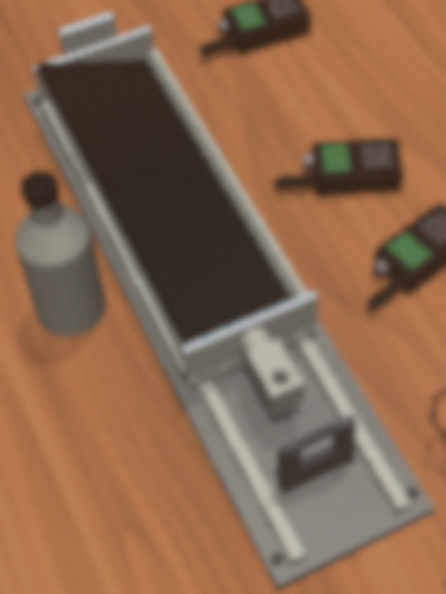

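```bash
python3 - <<'E'
from h import *
c=imaging.get_calibration('top'); s=imaging.get_calibration('scene')
ft=lambda u:((u[0]+.5)/4.7-.5+215,(u[1]+.5)/4.7-.5+150)
fs=lambda u:((u[0]+.5)/3.3-.5+180,(u[1]+.5)/3.3-.5+145)
T=lambda u,z:onz(c,ft(u),z); S=lambda u,z:onz(s,fs(u),z)
print('dock top TL BL BR TR'); D=[T(u,10) for u in [(40,62),(30,232),(758,258),(762,90)]]; print(np.array(D),np.mean(D,0))
print('yaws',np.arctan2(-(D[0]-D[3])[0],(D[0]-D[3])[1]),np.arctan2(-(D[1]-D[2])[0],(D[1]-D[2])[1]))
print('dock scene nearL farL', S((432,510),10),S((280,582),10),S((28,98),10))
print('upper edge L,R top',T((275,62),90.3),T((722,78),90.3)); print('lip in top',T((270,210),54.5),T((715,222),54.5))
print('upper edge scene L,R',S((183,348),90.3),S((42,66),90.3))
print('cheek top? scene lip-L',S((298,296),82),)
print('hole',tri(c,ft((195,132)),s,fs((280,377))),T((195,132),75),S((280,377),75))
E
python3 -m pendant '[[[0,0,0.007],[0,0,0]],[[0,0,0],[0,0,0]],[[0,0,0],[0,0,0]],[[0,0,0],[0,0,0]],[[0,0,0],[0,0,0]],[[0,0,0],[0,0,0]],[[0,0,0],[0,0,0]],[[0,0,0],[0,0,0]]]' 1 25
```

```text
dock top TL BL BR TR
[[ 714.858  311.698   10.   ]
 [ 564.753  309.194   10.   ]
 [ 568.328 -306.621   10.   ]
 [ 715.981 -310.465   10.   ]] [640.98    0.952  10.   ]
yaws 0.0018052011016850584 0.005805678098305334
dock scene nearL farL [567.344 315.025  10.   ] [711.132 313.178  10.   ] [ 713.082 -295.068   10.   ]
upper edge L,R top [698.671 105.613  90.3  ] [ 700.292 -260.026   90.3  ]
lip in top [582.368 105.182  54.5  ] [ 587.702 -261.636   54.5  ]
upper edge scene L,R [705.134 117.94   90.3  ] [ 698.303 -253.372   90.3  ]
cheek top? scene lip-L [591.224 109.85   82.   ]
hole (array([640.548, 170.206,  71.61 ]), np.float64(2.7696923752780975)) [640.749 169.061  75.   ] [640.37  173.004  75.   ]
time_s: 3.45
position: [435.9, 72.4, 11.0]
tool_rot: [[-0.969, -0.248, 0.0], [-0.248, 0.969, 0.0], [-0.0, 0.0, -1.0]]
wrist_force: [-0.7, 0.4, 4.3]
grip_width: 49.7
finger_force: 25.0
```

```bash
python3 -m pendant '[[[0,0,-0.034],[0,0,0]],[[0,0,-0.034],[0,0,0]],[[0,0,-0.034],[0,0,7.1]],[[0,0,-0.034],[0,0,7.1]],[[-0.0322,-0.0079,0],[0,0,0.1]],[[-0.0322,-0.0079,0],[0,0,0]],[[-0.0322,-0.0079,0],[0,0,0]],[[-0.0322,-0.0079,0],[0,0,0]],[[-0.0322,-0.0079,0],[0,0,0]],[[0,0,0],[0,-7.15,0]],[[0,0,0],[0,-7.15,0]],[[0,0,0],[0,-7.15,0]]]'
python3 -m pendant '[[[0,0,0],[0,-1.45,0]],[[0,0,0],[0,0,0]],[[0,0,0],[0,0,0]],[[0,0,0.03],[0,0,0]],[[0,0,0.03],[0,0,0]],[[0,0,0],[0,0,0]],[[0,0,0],[0,0,0]],[[0,0,0],[0,0,0]]]'
python3 - <<'E'
from h import *
info()
E
```

```text
time_s: 4.45
position: [597.3, 32.6, 144.9]
tool_rot: [[-0.931, 0.0, 0.366], [0.0, 1.0, 0.0], [-0.366, 0.0, -0.931]]
wrist_force: [-0.9, -2.0, -4.4]
grip_width: 49.8
finger_force: 25.0
time_s: 5.12
position: [621.0, 32.9, 92.0]
tool_rot: [[-0.922, -0.0, 0.387], [-0.0, 1.0, 0.0], [-0.387, -0.0, -0.922]]
wrist_force: [1.0, -0.2, -2.9]
grip_width: 49.8
finger_force: 25.0
5.1167 [621.038  32.934  91.988] 
 [[-0.922 -0.     0.387]
 [-0.     1.     0.   ]
 [-0.387 -0.    -0.922]] 
F [ 1.038 -0.197 -2.934] 49.82854276332181 24.99476909637451
```

```bash
python3 -m pendant '[[[0,0,0.012],[0,0,0]],[[0,0,0.004],[0,0,0]],[[0,0,0.001],[0,0,0]],[[0,0,0.001],[0,0,0]],[[0,0,0.001],[0,0,0]],[[0,0,0],[0,0,0]],[[0,0,0],[0,0,0]]]'
python3 -m pendant '[[[0,0,0.001],[0,0,0]],[[0,0,0.0005],[0,0,0]],[[0,0,0],[0,0,0]],[[0,0,0],[0,0,0]]]'
python3 - <<'E'
from h import *
cap('wrist','w2')
E
```

```text
time_s: 5.7
position: [628.7, 32.9, 76.0]
tool_rot: [[-0.921, -0.0, 0.39], [-0.0, 1.0, 0.0], [-0.39, 0.0, -0.921]]
wrist_force: [-0.1, 1.5, -2.4]
grip_width: 50.4
finger_force: 25.0
time_s: 6.03
position: [628.3, 33.0, 73.0]
tool_rot: [[-0.922, -0.001, 0.388], [-0.001, 1.0, 0.0], [-0.388, -0.0, -0.922]]
wrist_force: [-1.2, -0.0, -2.5]
grip_width: 49.6
finger_force: 25.0
```

View pics/w2.png

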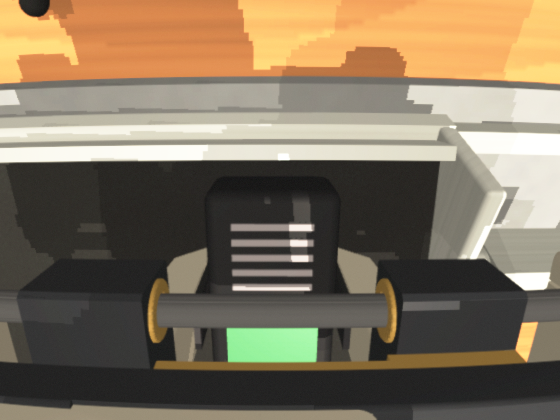

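The wrist view shows the radio's foot at row 180, just above the lip (rows 120–158), and clear of the right cheek at column 440. I'll lower it to contact.

```bash
for i in 1 2 3; do python3 -m pendant '[[[0,0,0.001],[0,0,0]],[[0,0,0],[0,0,0]],[[0,0,0],[0,0,0]]]' | egrep "posi|wrist"; done
```

```text
position: [628.5, 33.0, 71.9]
wrist_force: [-4.2, -0.2, 3.9]
position: [628.6, 33.0, 71.9]
wrist_force: [-11.4, 0.5, 15.0]
position: [628.8, 33.0, 71.6]
wrist_force: [-16.5, -0.5, 24.0]
```

```bash
python3 -m pendant '[[[0,0,-0.002],[0,0,0]],[[0,0,0],[0,0,0]],[[0,0,0],[0,0,0]],[[0,0,0],[0,0,0]],[[0,0,0],[0,0,0]]]' 0
python3 -m pendant '[[[0,0,-0.01],[0,0,0]],[[0,0,-0.03],[0,0,0]],[[0,0,-0.038],[0,0,0]],[[0.022,-0.0108,0],[0,7.15,0]],[[0,0,0],[0,7.15,0]],[[0,0,0],[0,7.15,0]],[[0,0,0],[0,1.45,0]],[[0.033,-0.0162,0],[0,0,0]],[[0.033,-0.0162,0],[0,0,0]],[[0.033,-0.0162,0],[0,0,0]],[[0.033,-0.0162,0],[0,0,0]]]'
python3 -m pendant '[[[0,0,0],[0,0,7.15]],[[0,0,0],[0,0,7.15]],[[0,0,0],[0,0,7.15]],[[0,0,0],[0,0,1.75]],[[0,0,0],[0,0,0]],[[0,0,0],[0,0,0]]]'
python3 - <<'E'
from h import *
info()
c=imaging.get_calibration('wrist'); im=cap('wrist','w3'); 
m=cv2.inRange(cv2.cvtColor(im,cv2.COLOR_RGB2HSV),(50,90,90),(80,255,255))
for k in cv2.findContours(m,0,2)[0]:
    if cv2.contourArea(k)>200: r=cv2.minAreaRect(k); print(r,onz(c,r[0],32))
E
```

```text
time_s: 7.25
position: [628.6, 32.9, 71.3]
tool_rot: [[-0.922, -0.001, 0.387], [-0.001, 1.0, 0.0], [-0.387, -0.0, -0.922]]
wrist_force: [-0.2, 0.3, -1.3]
grip_width: 78.9
finger_force: 0.0
time_s: 8.17
position: [444.2, -43.2, 135.2]
tool_rot: [[-1.0, -0.001, -0.003], [-0.001, 1.0, -0.0], [0.003, -0.0, -1.0]]
wrist_force: [0.9, -0.0, 0.1]
grip_width: 91.9
finger_force: 0.0
time_s: 8.67
position: [445.9, -42.7, 135.6]
tool_rot: [[-0.92, 0.392, -0.002], [0.392, 0.92, -0.0], [0.002, -0.001, -1.0]]
wrist_force: [0.6, 0.4, -0.2]
grip_width: 91.7
finger_force: 0.0
8.6667 [445.92  -42.665 135.571] 
 [[-0.92   0.392 -0.002]
 [ 0.392  0.92  -0.   ]
 [ 0.002 -0.001 -1.   ]] 
F [ 0.582  0.401 -0.198] 91.66579661418108 0.0
((265.5, 242.5), (35.0, 51.0), 90.0) [465.823 -56.017  32.   ]
```

View pics/w3.png

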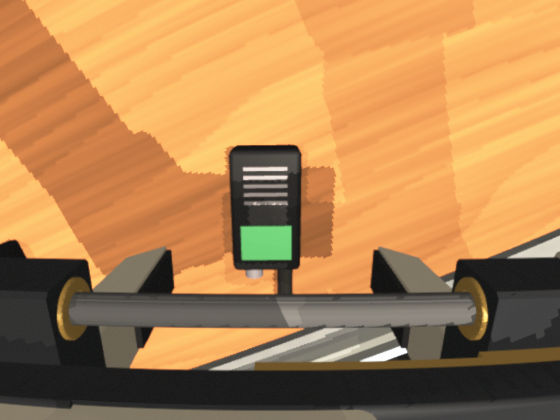

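Radio B is aligned and centred at about (266,207), a few mm left of the tool centre, with the screen at (266,242).

```bash
python3 - <<'E'
from h import *
c=imaging.get_calibration('wrist'); s=bot.sense(); R=np.array(s['tool_rot'])
for p in [(266,148),(266,267),(230,200),(301,200)]: print(R.T@(onz(c,p,32)-s['position']))
E
python3 -m pendant '[[[0,-0.004,0.035],[0,0,0]],[[0,0,0.035],[0,0,0]],[[0,0,0.035],[0,0,0]],[[0,0,0.015],[0,0,0]],[[0,0,0.0045],[0,0,0]],[[0,0,0],[0,0,0]],[[0,0,0],[0,0,0]]]' 0 25
python3 -m pendant '[[[0,0,0],[0,0,0]],[[0,0,0],[0,0,0]],[[0,0,0],[0,0,0]],[[0,0,0],[0,0,0]],[[0,0,0],[0,0,0]],[[0,0,0],[0,0,0]],[[0,0,0],[0,0,0]]]' 1 25
```

```text
[ 44.049  -3.776 103.568]
[-42.928  -4.12  103.423]
[  7.961 -28.97  103.53 ]
[  7.995  20.428 103.486]
time_s: 9.3
position: [444.4, -46.3, 11.0]
tool_rot: [[-0.92, 0.392, -0.002], [0.392, 0.92, 0.0], [0.002, -0.001, -1.0]]
wrist_force: [0.2, 0.4, -0.1]
grip_width: 91.6
finger_force: 0.0
time_s: 9.88
position: [444.1, -46.5, 10.8]
tool_rot: [[-0.919, 0.393, -0.002], [0.393, 0.919, -0.0], [0.002, -0.001, -1.0]]
wrist_force: [-0.4, -0.1, 3.3]
grip_width: 50.1
finger_force: 20.6
```

```bash
python3 -m pendant '[[[0,0,-0.034],[0,0,0]],[[0,0,-0.034],[0,0,-7.1]],[[0,0,-0.034],[0,0,-7.1]],[[0,0,-0.034],[0,0,-7.1]],[[-0.0306,-0.0061,0],[0,0,-1.85]],[[-0.0306,-0.0061,0],[0,0,0]],[[-0.0306,-0.0061,0],[0,0,0]],[[-0.0306,-0.0061,0],[0,0,0]],[[-0.0306,-0.0061,0],[0,0,0]],[[0,0,0],[0,-7.15,0]],[[0,0,0],[0,-7.15,0]],[[0,0,0],[0,-7.15,0]]]'
python3 -m pendant '[[[0,0,0],[0,-1.45,0]],[[0,0,0],[0,0,0]],[[0,0,0],[0,0,0]],[[0,0,0.03],[0,0,0]],[[0,0,0.03],[0,0,0]],[[0,0,0],[0,0,0]],[[0,0,0],[0,0,0]],[[0,0,0],[0,0,0]]]'
```

```text
time_s: 10.88
position: [597.8, -77.7, 144.7]
tool_rot: [[-0.932, 0.0, 0.363], [0.001, 1.0, 0.001], [-0.363, 0.001, -0.932]]
wrist_force: [-0.6, -0.9, -4.3]
grip_width: 50.1
finger_force: 25.0
time_s: 11.55
position: [621.2, -77.6, 91.7]
tool_rot: [[-0.923, -0.0, 0.384], [-0.0, 1.0, 0.0], [-0.384, -0.0, -0.923]]
wrist_force: [0.5, 0.3, -2.3]
grip_width: 49.9
finger_force: 25.0
```

```bash
python3 -m pendant '[[[0,0,0.012],[0,-0.2,0]],[[0,0,0.005],[0,0,0]],[[0,0,0.001],[0,0,0]],[[0,0,0.001],[0,0,0]],[[0,0,0],[0,0,0]],[[0,0,0],[0,0,0]]]'
for i in 1 2 ; do python3 -m pendant '[[[0,0,0.001],[0,0,0]],[[0,0,0],[0,0,0]],[[0,0,0],[0,0,0]]]' | egrep "posi|wrist"; done
```

```text
time_s: 12.05
position: [627.8, -78.1, 74.2]
tool_rot: [[-0.922, 0.0, 0.388], [0.0, 1.0, -0.0], [-0.388, -0.0, -0.922]]
wrist_force: [-0.8, 0.1, -2.7]
grip_width: 49.8
finger_force: 25.0
position: [628.0, -78.0, 72.6]
wrist_force: [0.7, -0.5, -2.5]
position: [628.4, -78.0, 71.6]
wrist_force: [-0.7, 0.5, -0.4]
```

```bash
python3 -m pendant '[[[0,0,0],[0,0,0]],[[0,0,0],[0,0,0]],[[0,0,0],[0,0,0]],[[0,0,0],[0,0,0]]]' 0
python3 -m pendant '[[[0,0,-0.01],[0,0,0]],[[0,0,-0.03],[0,0,0]],[[0,0,-0.038],[0,0,0]],[[0.03,0,0],[0,7.15,0]],[[0,0,0],[0,7.15,0]],[[0,0,0],[0,7.15,0]],[[0,0,0],[0,1.45,0]],[[0.026,-0.04,0],[0,0,0]],[[0.026,-0.04,0],[0,0,0]],[[0.026,-0.04,0],[0,0,0]],[[0.026,-0.04,0],[0,0,0]],[[0.026,-0.04,0],[0,0,0]]]'
python3 -m pendant '[[[0,0,-0.03],[0,0,0]],[[0,0,0],[0,0,0]],[[0,0,0],[0,0,0]],[[0,0,0],[0,0,0]]]'
python3 - <<'E'
from h import *
info()
c=imaging.get_calibration('wrist'); im=cap('wrist','w4'); 
m=cv2.inRange(cv2.cvtColor(im,cv2.COLOR_RGB2HSV),(50,90,90),(80,255,255))
for k in cv2.findContours(m,0,2)[0]:
    if cv2.contourArea(k)>200: r=cv2.minAreaRect(k); print(r,onz(c,r[0],32),[onz(c,p,32)[:2] for p in cv2.boxPoints(r)])
E
```

```text
time_s: 12.88
position: [628.7, -77.9, 71.8]
tool_rot: [[-0.922, 0.0, 0.388], [0.0, 1.0, -0.0], [-0.388, -0.0, -0.922]]
wrist_force: [-0.9, 0.0, 0.5]
grip_width: 72.1
finger_force: 0.0
time_s: 13.88
position: [455.7, -253.9, 132.9]
tool_rot: [[-1.0, -0.001, -0.002], [-0.001, 1.0, -0.001], [0.002, -0.001, -1.0]]
wrist_force: [1.0, -0.6, 0.4]
grip_width: 91.6
finger_force: 0.0
time_s: 14.22
position: [457.0, -252.4, 162.6]
tool_rot: [[-1.0, -0.0, -0.002], [-0.0, 1.0, -0.0], [0.002, -0.0, -1.0]]
wrist_force: [-0.1, 0.5, -0.4]
grip_width: 91.8
finger_force: 0.0
14.2167 [ 456.953 -252.409  162.625] 
 [[-1.    -0.    -0.002]
 [-0.     1.    -0.   ]
 [ 0.002 -0.    -1.   ]] 
F [-0.085  0.48  -0.378] 91.77013280253628 0.0
((231.68020629882812, 199.97714233398438), (47.80677032470703, 33.77110290527344), 4.085616588592529) [ 456.162 -282.902   32.   ] [array([ 468.397, -302.867]), array([ 441.553, -299.766]), array([ 444.228, -263.471]), array([ 471.142, -265.637])]
```

View pics/w4.png

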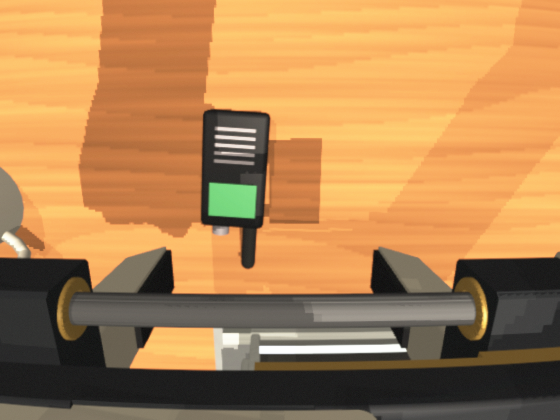

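Radio C is alone at (236,168), screen at (232,200), with the mug far left at (5,200). I'm picking it now.

```bash
python3 -m pendant '[[[0.0247,-0.0284,0.02],[0,0,0]],[[0,0,0.03],[0,0,5]],[[0,0,0.035],[0,0,0]],[[0,0,0.035],[0,0,0]],[[0,0,0.024],[0,0,0]],[[0,0,0.0075],[0,0,0]],[[0,0,0],[0,0,0]],[[0,0,0],[0,0,0]]]' 0 25
python3 -m pendant '[[[0,0,0],[0,0,0]],[[0,0,0],[0,0,0]],[[0,0,0],[0,0,0]],[[0,0,0],[0,0,0]],[[0,0,0],[0,0,0]],[[0,0,0],[0,0,0]],[[0,0,0],[0,0,0]]]' 1 25
```

```text
time_s: 14.93
position: [432.5, -279.1, 10.7]
tool_rot: [[-0.996, 0.085, -0.004], [0.085, 0.996, 0.001], [0.004, 0.001, -1.0]]
wrist_force: [0.9, 0.7, 0.1]
grip_width: 91.2
finger_force: 0.0
time_s: 15.52
position: [432.5, -280.6, 11.3]
tool_rot: [[-0.996, 0.087, -0.002], [0.087, 0.996, -0.0], [0.002, -0.001, -1.0]]
wrist_force: [-0.6, 0.9, 1.1]
grip_width: 50.0
finger_force: 21.2
```

```bash
python3 -m pendant '[[[0,0,-0.034],[0,0,0]],[[0,0,-0.034],[0,0,-5]],[[0,0,-0.034],[0,0,0]],[[0,0,-0.034],[0,0,0]],[[-0.033,0.0195,0],[0,0,0]],[[-0.033,0.0195,0],[0,0,0]],[[-0.033,0.0195,0],[0,0,0]],[[-0.033,0.0195,0],[0,0,0]],[[-0.033,0.0195,0],[0,0,0]],[[0,0,0],[0,-7.15,0]],[[0,0,0],[0,-7.15,0]],[[0,0,0],[0,-7.15,0]]]'
python3 -m pendant '[[[0,0,0],[0,-1.55,0]],[[0,0,0],[0,0,0]],[[0,0,0],[0,0,0]],[[0,0,0.03],[0,0,0]],[[0,0,0.03],[0,0,0]],[[0,0,0],[0,0,0]],[[0,0,0],[0,0,0]],[[0,0,0],[0,0,0]]]'
```

```text
time_s: 16.52
position: [599.4, -181.1, 146.1]
tool_rot: [[-0.93, -0.003, 0.368], [-0.002, 1.0, 0.001], [-0.368, 0.0, -0.93]]
wrist_force: [0.3, -0.3, -3.0]
grip_width: 49.7
finger_force: 25.0
time_s: 17.18
position: [622.3, -182.5, 92.4]
tool_rot: [[-0.921, -0.001, 0.389], [-0.001, 1.0, 0.0], [-0.389, -0.0, -0.921]]
wrist_force: [0.2, 0.1, -1.7]
grip_width: 50.2
finger_force: 25.0
```

```bash
python3 -m pendant '[[[0,0,0.012],[0,0,0]],[[0,0,0.005],[0,0,0]],[[0,0,0.001],[0,0,0]],[[0,0,0.001],[0,0,0]],[[0,0,0],[0,0,0]],[[0,0,0],[0,0,0]]]'
for i in 1 2 3; do python3 -m pendant '[[[0,0,0.001],[0,0,0]],[[0,0,0],[0,0,0]],[[0,0,0],[0,0,0]]]' | egrep "posi|wrist"; done
```

```text
time_s: 17.68
position: [628.6, -183.0, 74.2]
tool_rot: [[-0.921, 0.0, 0.389], [0.0, 1.0, -0.0], [-0.389, -0.0, -0.921]]
wrist_force: [-0.4, 0.3, -1.7]
grip_width: 49.8
finger_force: 25.0
position: [628.9, -183.0, 73.1]
wrist_force: [0.5, -0.4, -1.5]
position: [629.4, -183.0, 72.4]
wrist_force: [-2.6, -1.4, 4.1]
position: [629.4, -183.1, 72.4]
wrist_force: [-10.0, 1.2, 13.9]
```

```bash
python3 -m pendant '[[[0,0,-0.001],[0,0,0]],[[0,0,0],[0,0,0]],[[0,0,0],[0,0,0]],[[0,0,0],[0,0,0]],[[0,0,0],[0,0,0]]]' 0 | grep -A9 grip
python3 -m pendant '[[[0,0,-0.01],[0,0,0]],[[0,0,-0.03],[0,0,0]],[[0,0,-0.04],[0,0,0]],[[0.03,0,0],[0,7.15,0]],[[0.03,0,-0.03],[0,7.15,0]],[[0.03,0.03,-0.03],[0,7.15,0]],[[0.03,0.03,-0.03],[0,1.45,0]],[[0.03,0.03,-0.04],[0,0,0]],[[0.0,0,-0.04],[0,0,0]],[[0,0,0],[0,0,0]],[[0,0,0],[0,0,0]]]'
python3 - <<'E'
from h import *
import pickle
pickle.dump(imaging.get_calibration('wrist'),open('w5.pkl','wb'))
w=cap('wrist','w5'); t=cap('top','t5'); s=cap('scene','s5')
t=cv2.imread('pics/t5.png')[110:260,140:400]; s=cv2.imread('pics/s5.png')[130:330,170:360]
a=np.zeros((600,800,3),np.uint8); a[:231,:400]=cv2.resize(t,(400,231)); a[:420,400:800]=cv2.resize(s,(400,420)); 
w=cv2.imread('pics/w5.png'); a[231:531,:400]=cv2.resize(w,(400,300)); cv2.imwrite('pics/m5.png',a)
E
```

```text
grip_width: 78.4
finger_force: 0.0
time_s: 19.77
position: [463.1, -113.3, 268.9]
tool_rot: [[-1.0, -0.001, 0.009], [-0.001, 1.0, -0.003], [-0.009, -0.003, -1.0]]
wrist_force: [0.7, -0.5, 0.4]
grip_width: 91.9
finger_force: 0.0
```

View pics/m5.png

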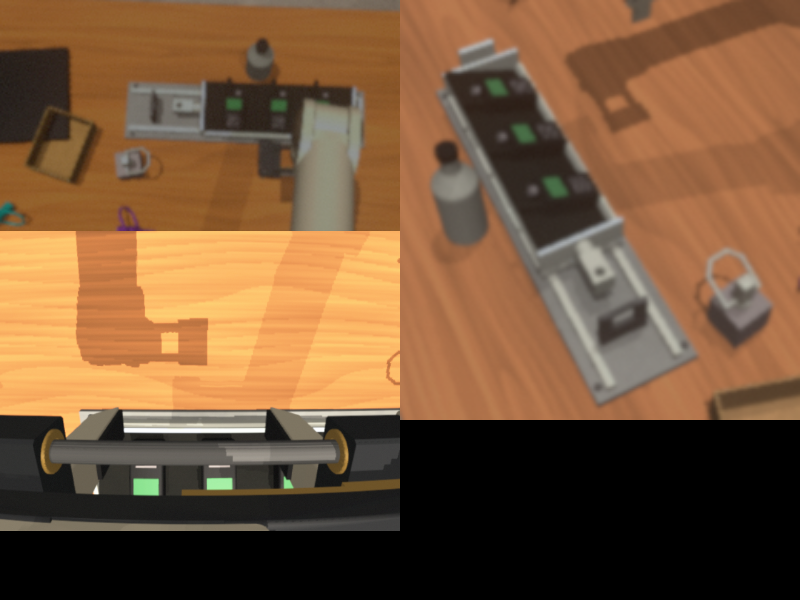

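Montage: all three radios lie on the rack with screens at (233,103), (278,105) and behind the arm in the top view, or (496,87), (523,134), (554,187) in the scene view. No fourth radio is visible on the desk. Next I'll locate the push tab.

Run:
```python
from h import *
c=imaging.get_calibration('top'); s=imaging.get_calibration('scene')
ft=lambda u:((u[0]+.5)/4.7-.5+215,(u[1]+.5)/4.7-.5+150)
fs=lambda u:((u[0]+.5)/3.3-.5+180,(u[1]+.5)/3.3-.5+145)
print('tab scene',onz(s,fs((62,32)),110),onz(s,fs((110,14)),110)); print('tab top',onz(c,ft((752,100)),110),onz(c,ft((750,180)),110))
t=cv2.imread('pics/top0.png'); 
cv2.imwrite('pics/tab.png',np.hstack([cv2.resize(t[155:210,355:385],None,fx=10,fy=10,interpolation=2),cv2.resize(cv2.imread('pics/scene0.png')[140:195,185:230],None,fx=10,fy=10,interpolation=2)]))
```

```text
tab scene [ 667.576 -269.822  110.   ] [ 614.485 -271.934  110.   ]
tab top [ 676.716 -280.11   110.   ] [ 610.399 -278.396  110.   ]
```

View pics/tab.png

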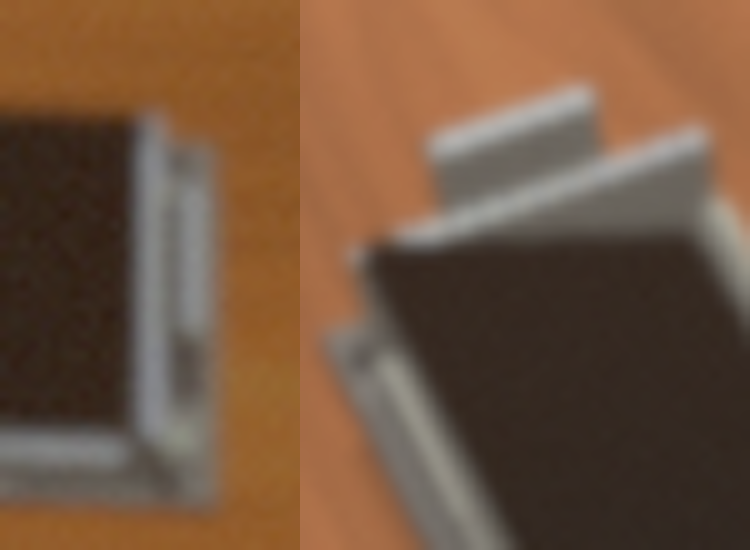

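```bash
python3 -m pendant '[[[-0.0295,-0.0353,0],[0,0,0]],[[-0.0295,-0.0353,0],[0,0,0]],[[-0.0295,-0.0353,0],[0,0,0]],[[-0.0295,-0.0353,0],[0,0,0]],[[-0.0295,-0.0353,0],[0,0,0]],[[-0.0295,-0.0353,0],[0,0,0]],[[0,0,0.035],[0,0,0]],[[0,0,0.035],[0,0,0]],[[0,0,0.035],[0,0,0]],[[0,0,0.035],[0,0,0]],[[0,0,0.03],[0,0,0]],[[0,0,0],[0,0,0]]]' 1 40
python3 -m pendant '[[[0,0,0.005],[0,0,0]],[[0,0.01,0],[0,0,0]],[[0,0.008,0],[0,0,0]],[[0,0.004,0],[0,0,0]],[[0,0.004,0],[0,0,0]],[[0,0,0],[0,0,0]]]'
```

```text
time_s: 20.92
position: [618.4, -304.8, 89.1]
tool_rot: [[-1.0, 0.001, -0.006], [0.001, 1.0, 0.004], [0.006, 0.004, -1.0]]
wrist_force: [-2.4, 1.0, -0.3]
grip_width: 16.3
finger_force: 0.0
time_s: 21.42
position: [623.4, -277.3, 92.3]
tool_rot: [[-1.0, -0.002, 0.005], [-0.002, 1.0, 0.0], [-0.005, 0.0, -1.0]]
wrist_force: [-0.2, 0.3, 0.1]
grip_width: 0.7
finger_force: 0.0
```

Run:
```python
from h import *
s=cap('scene','s6');w=cap('top','t6')
s=cv2.imread('pics/s6.png')[90:330,150:350]; a=cv2.resize(s,(500,600),interpolation=2)
cv2.imwrite('pics/m6.png',a)
```

```text
(no output)
```

View pics/m6.png

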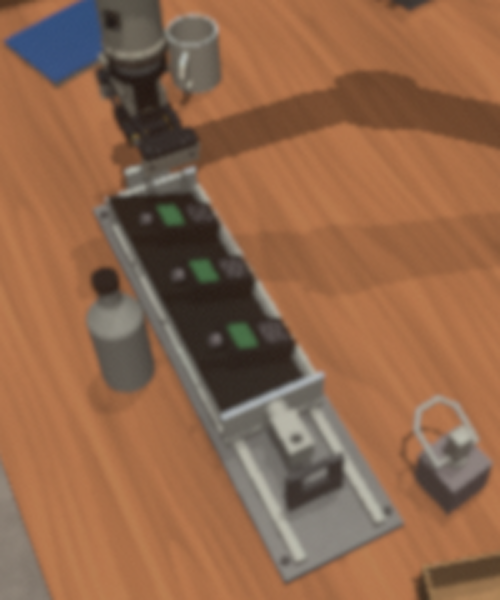

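The scene view shows the closed fingers behind the tab at (165,165), with the radios in place and the drawbar nearing the plate at (312,480). I'll keep pushing gently.

```bash
python3 -m pendant '[[[0,0.004,0],[0,0,0]],[[0,0.004,0],[0,0,0]],[[0,0.004,0],[0,0,0]],[[0,0.004,0],[0,0,0]],[[0,0.004,0],[0,0,0]],[[0,0.004,0],[0,0,0]],[[0,0.004,0],[0,0,0]],[[0,0.004,0],[0,0,0]],[[0,0.004,0],[0,0,0]],[[0,0.004,0],[0,0,0]]]' | egrep "pos|wri"
for i in 1 2 3 4 5; do python3 -m pendant '[[[0,0.003,0],[0,0,0]],[[0,0.003,0],[0,0,0]]]' | egrep "pos|wri"; done
```

```text
position: [622.7, -238.7, 91.3]
wrist_force: [0.4, -1.8, 1.3]
position: [622.6, -232.6, 91.2]
wrist_force: [0.8, -2.2, 0.9]
position: [622.6, -227.0, 91.2]
wrist_force: [1.8, -2.2, 1.6]
position: [622.6, -221.3, 91.3]
wrist_force: [2.0, -7.9, 1.3]
position: [622.6, -220.7, 91.5]
wrist_force: [3.7, -14.5, -3.4]
position: [622.5, -212.9, 91.4]
wrist_force: [1.3, -4.8, 1.0]
```

```bash
for i in 1 2 3 4 5; do python3 -m pendant '[[[0,0.002,0],[0,0,0]],[[0,0.001,0],[0,0,0]],[[0,0,0],[0,0,0]]]' | egrep "pos|wri"; done
```

```text
position: [622.5, -208.5, 91.4]
wrist_force: [1.9, -7.6, 0.2]
position: [622.5, -208.4, 91.4]
wrist_force: [2.8, -11.4, -1.4]
position: [622.5, -208.4, 91.5]
wrist_force: [4.1, -17.0, -2.3]
position: [622.5, -208.4, 91.6]
wrist_force: [4.7, -21.2, -3.7]
position: [622.4, -208.3, 91.7]
wrist_force: [5.2, -26.3, -5.7]
```

The carrier hit its hard stop at y = -208, so it is home. Next I'll retreat and look closely at the pin.

```bash
python3 -m pendant '[[[0,-0.02,0],[0,0,0]],[[0,-0.03,0],[0,0,0]],[[0,0,-0.04],[0,0,0]],[[0,0,-0.04],[0,0,0]],[[0,0,-0.04],[0,0,0]],[[0,0,-0.04],[0,0,0]],[[0.02,0.035,0],[0,0,0]],[[0.02,0.035,0],[0,0,0]],[[0.02,0.035,0],[0,0,0]],[[0.02,0.04,0],[0,0,0]],[[0.02,0.04,0],[0,0,0]],[[0.02,0.04,0],[0,0,0]]]' 0
python3 -m pendant '[[[0.0,0.04,0],[0,0,0]],[[0,0.04,0],[0,0,0]],[[0,0.04,0],[0,0,0]],[[0.0,0.04,0],[0,0,0]],[[0.0,0.04,0],[0,0,0]],[[0.0,0.04,0],[0,0,0]],[[0.0,0.04,0],[0,0,0]],[[0.0,0.035,0],[0,0,0]],[[0,0,0],[0,0,0]],[[0,0,0],[0,0,0]],[[0,0,0],[0,0,0]]]' 0
python3 - <<'E'
from h import *
import pickle
info(); pickle.dump(imaging.get_calibration('wrist'),open('w7.pkl','wb'))
cap('wrist','w7'); cap('top','t7'); cap('scene','s7')
a=np.zeros((600,760,3),np.uint8); a[:420,:560]=cv2.imread('pics/w7.png')
a[420:,:400]=cv2.resize(cv2.imread('pics/t7.png')[140:230,200:400],(400,180)); a[120:520,560:]=cv2.resize(cv2.imread('pics/s7.png')[130:330,190:290],(200,400)); cv2.imwrite('pics/m7.png',a)
E
```

```text
time_s: 25.43
position: [503.6, -24.5, 250.2]
tool_rot: [[-1.0, -0.001, 0.001], [-0.001, 1.0, 0.001], [-0.001, 0.001, -1.0]]
wrist_force: [1.1, 1.3, -0.1]
grip_width: 75.6
finger_force: 0.0
time_s: 26.35
position: [504.8, 287.6, 249.9]
tool_rot: [[-1.0, -0.002, 0.001], [-0.002, 1.0, -0.001], [-0.001, -0.001, -1.0]]
wrist_force: [-0.7, -0.6, -0.1]
grip_width: 91.8
finger_force: 0.0
26.35 [504.799 287.623 249.945] 
 [[-1.    -0.002  0.001]
 [-0.002  1.    -0.001]
 [-0.001 -0.001 -1.   ]] 
F [-0.651 -0.601 -0.055] 91.84594042662069 0.0
```

View pics/m7.png

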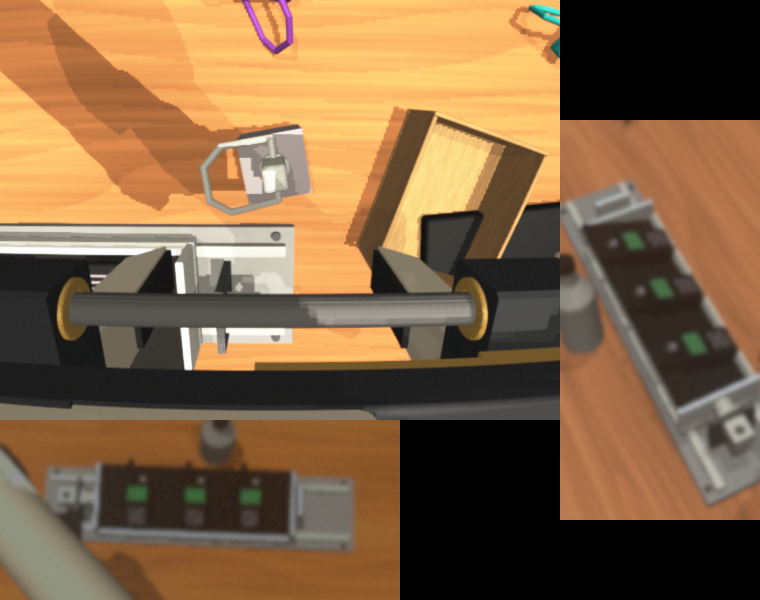

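The carrier is home, with the radios at (137,493), (195,495) and (250,497) in the top inset and the drawbar through the plate. The pin is at about (270,175), its ring on the left towards world -y. I'll take one close crop to check the pose.

Run:
```python
from h import *
cv2.imwrite('pics/pin.png',cv2.resize(cv2.imread('pics/w7.png')[115:225,190:330],(763,600),interpolation=cv2.INTER_CUBIC))
```

```text
(no output)
```

View pics/pin.png

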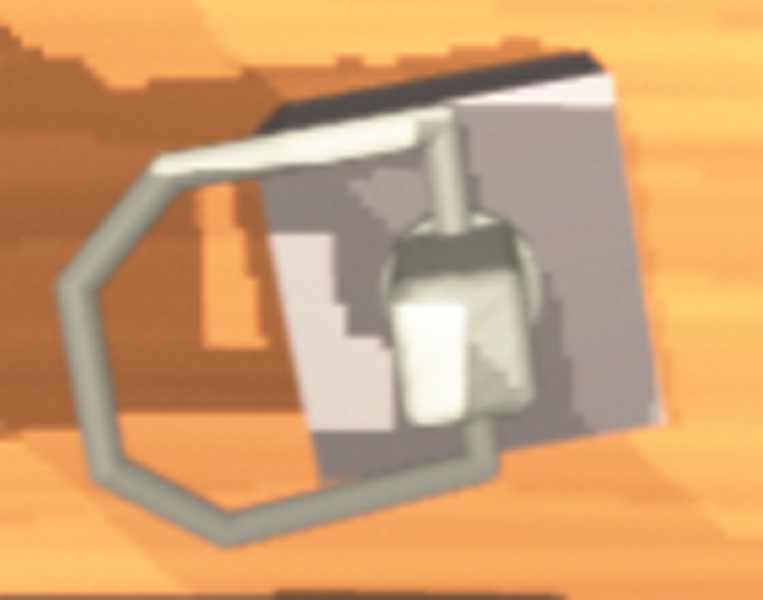

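The crop shows the block's top corners at (262,130), (605,72), (662,422) and (322,480). The grip top centre is at (465,353), and the ring leans left with its bar at (85,375).

Run:
```python
from h import *
import pickle
c=pickle.load(open('w7.pkl','rb'))
f=lambda u:((u[0]+.5)*140/763-.5+190,(u[1]+.5)*110/600-.5+115)
B=[onz(c,f(u),60) for u in [(262,130),(605,72),(662,422),(322,480)]]
print(np.array(B),np.mean(B,0)); 
yaw=lambda d:np.degrees(np.arctan2(-d[0],d[1]))
print('yaw',yaw(B[1]-B[0]),yaw(B[2]-B[3]),'x-edges',np.degrees(np.arctan2(*(B[2]-B[1])[[1,0]])),np.degrees(np.arctan2(*(B[3]-B[0])[[1,0]])))
G=[onz(c,f(u),114) for u in [(393,300),(522,285),(535,400),(410,425)]]; print('grip',np.mean(G,0),np.array(G))
print('collar',onz(c,f((462,290)),66))
h=[onz(c,f(u),74) for u in [(440,115),(485,465)]]; print('hinge',np.mean(h,0),np.degrees(np.arctan2(*(h[1]-h[0])[[1,0]])))
print(onz(c,f((85,375)),74+62*np.sin(.45)))
# drawbar hole in top/scene after home
```

```text
[[463.492 257.262  60.   ]
 [453.997 313.302  60.   ]
 [512.617 324.282  60.   ]
 [522.999 266.265  60.   ]] [488.276 290.278  60.   ]
yaw 9.61671954116325 10.145238080071811 x-edges 10.608945123233655 8.603216413577877
grip [489.269 290.319 114.   ] [[481.689 280.158 114.   ]
 [479.512 298.289 114.   ]
 [496.081 300.334 114.   ]
 [499.794 282.496 114.   ]]
collar [488.926 290.122  66.   ]
hinge [488.095 290.244  74.   ] 7.456115873869791
[495.453 233.791 100.968]
```

```bash
python3 -m pendant '[[[-0.03,-0.01,0],[0,0,0]],[[-0.03,-0.01,0],[0,0,0]],[[-0.03,-0.01,0],[0,0,0]],[[0,0,0],[0,0,0]],[[0,0,0],[0,0,0]],[[0,0,0],[0,0,0]]]' 0
python3 - <<'E'
from h import *
import pickle
print(np.array(bot.sense()['qpos']))
c=imaging.get_calibration('wrist');pickle.dump(c,open('w8.pkl','wb'))
im=cap('wrist','w8')
p=proj(c,(640.5,259,75)); print('pred',p)
x,y=p.astype(int); r=45; x0,y0=x-r,y-r
g=cv2.cvtColor(im,cv2.COLOR_RGB2GRAY)[y0:y+r,x0:x+r]
for th in (60,80,100,120):
    m=(g<th).astype(np.uint8)
    for k in cv2.findContours(m,cv2.RETR_LIST,2)[0]:
        a=cv2.contourArea(k)
        if 40<a<400:
            (u,v),rad=cv2.minEnclosingCircle(k); 
            M=cv2.moments(k); q=(M['m10']/a+x0,M['m01']/a+y0)
            print(th,a,a/(np.pi*rad*rad),q,onz(c,q,75))
cv2.imwrite('pics/hole.png',cv2.resize(cv2.imread('pics/w8.png')[y-50:y+50,x-70:x+70],None,fx=5,fy=5,interpolation=2))
E
```

```text
time_s: 27.0
position: [595.6, 256.8, 250.8]
tool_rot: [[-1.0, 0.002, 0.002], [0.002, 1.0, -0.0], [-0.002, -0.0, -1.0]]
wrist_force: [-0.3, 0.7, 0.8]
grip_width: 92.0
finger_force: 0.0
[-0.064  0.504 -0.544  1.536  0.275  1.177  0.911]
pred [273.805 234.515]
60 74.0 0.2366689301994852 (np.float64(252.34234234234233), np.float64(194.32432432432432)) [602.399 239.893  75.   ]
80 187.0 0.3784081358637197 (np.float64(252.1541889483066), np.float64(200.4741532976827)) [608.073 239.636  75.   ]
100 236.0 0.41201729118668834 (np.float64(251.73446327683615), np.float64(201.59887005649716)) [609.115 239.243  75.   ]
120 53.0 0.019863916682998226 (np.float64(270.1320754716981), np.float64(251.83333333333331)) [657.698 255.579  75.   ]
120 69.0 0.6734426987138251 (np.float64(276.5), np.float64(232.8816425120773)) [638.907 261.472  75.   ]
```

View pics/hole.png

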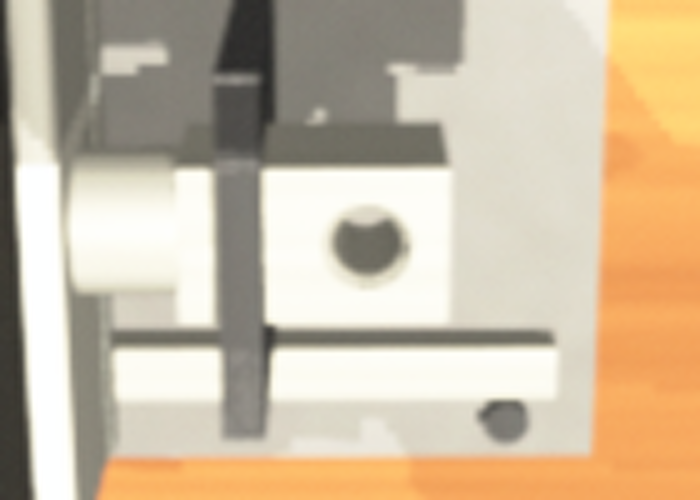

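The hole is at (276,233), at world (639, 261.5). The pin is at (488.5, 290.3) with yaw 9.7°. Next I'll turn the tool 99.7° so it grips the pin across its x faces, clear of the ring.

```bash
python3 -m pendant '[[[0.0357,0.0112,0],[0,0,0]],[[0.0357,0.0112,0],[0,0,0]],[[0.0357,0.0112,0],[0,0,0]],[[0,0,0],[0,0,-7.12]],[[0,0,0],[0,0,-7.12]],[[0,0,0],[0,0,-7.12]],[[0,0,0],[0,0,-7.12]],[[0,0,0],[0,0,-7.12]],[[0,0,0],[0,0,-7.12]],[[0,0,0],[0,0,-7.12]],[[0,0,0],[0,0,-7.12]],[[0,0,0],[0,0,-7.12]]]' 0.4 30 >/dev/null
python3 -m pendant '[[[0,0,0],[0,0,-7.12]],[[0,0,0],[0,0,-7.12]],[[0,0,0],[0,0,-7.12]],[[0,0,0],[0,0,-7.12]],[[0,0,0],[0,0,-7.12]],[[0,0,0.04],[0,0,0]],[[0,0,0.04],[0,0,0]],[[0,0,0],[0,0,0]],[[0,0,0],[0,0,0]],[[0,0,0],[0,0,0]]]'
python3 - <<'E'
from h import *
info(); print(np.array(bot.sense()['qpos']))
s=bot.sense();R=np.array(s['tool_rot']);print(np.degrees(np.arctan2(R[1,1],R[0,1])),R.T@(np.array([488.5,290.3,102])-s['position']))
c=imaging.get_calibration('wrist'); im=cap('wrist','w9')
for P in [(488.5,290.3,114)]: print(proj(c,P))
g=cv2.cvtColor(im,cv2.COLOR_RGB2GRAY)
# bright grip top region
x,y=proj(c,(488.5,290.3,114)).astype(int); print((g[max(0,y-40):y+40:5,x-40:x+41:5]))
E
```

```text
time_s: 28.88
position: [489.2, 292.5, 172.7]
tool_rot: [[0.169, -0.986, 0.005], [-0.986, -0.169, 0.001], [-0.0, -0.005, -1.0]]
wrist_force: [0.1, 0.5, 0.1]
grip_width: 55.2
finger_force: 0.0
28.8833 [489.24  292.461 172.659] 
 [[ 0.169 -0.986  0.005]
 [-0.986 -0.169  0.001]
 [-0.    -0.005 -1.   ]] 
F [0.148 0.489 0.085] 55.18986691391761 0.0
[ 0.088  0.551 -0.891  1.807  0.5    1.022  2.311]
-170.2443998558391 [ 2.013  1.435 70.652]
[272.999 227.255]
[[152 135 137 135 149 204 177 118 134 120 130 137 186 163 147 203 130]
 [151 134 135 135 135 131 167 174 177 180 182 125 137 135 135 135 130]
 [152 132 135 134 135 119 112 109 108 113 110 105 134 134 135 133 142]
 [154 130 131 133 146 113 112 109 108 114 111 106 136 134 166 137 150]
 [156 194 194 208 193 109 112 110 110 114 112 109 175 204 172 162 162]
 [225 230 230 230 227 160 169 160 162 161 162 149 224 244 245 247 246]
 [235 242 233 233 232 177 190 183 183 180 189 176 217 230 229 230 229]
 [231 244 234 232 231 175 246 219 179 180 231 219 223 229 230 229 227]
 [228 244 242 231 229 178 187 199 242 171 175 180 227 229 229 228 228]
 [225 244 242 231 229 172 183 185 178 173 174 163 228 229 228 228 228]
 [223 243 243 230 229 238 192 179 224 218 173 166 228 228 228 227 227]
 [194 209 207 211 198 195 195 194 199 191 203 205 200 204 221 214 213]
 [189 192 196 198 185 184 188 185 189 184 195 202 196 201 219 203 209]
 [192 192 198 190 185 185 188 186 187 183 199 203 197 203 217 206 207]
 [204 208 215 201 200 197 202 200 186 183 200 203 200 210 212 210 209]
 [205 206 212 201 200 201 202 205 202 201 217 211 216 221 205 212 209]]
```

```bash
python3 -m pendant '[[[0.002,0.0014,0.03],[0,0.2,0]],[[0,0,0.03],[0,0,0]],[[0,0,0.012],[0,0,0]],[[0,0,0.004],[0,0,0]],[[0,0,0],[0,0,0]],[[0,0,0],[0,0,0]]]' 0.4
python3 -m pendant '[[[0,0,0],[0,0,0]],[[0,0,0],[0,0,0]],[[0,0,0],[0,0,0]],[[0,0,0],[0,0,0]],[[0,0,0],[0,0,0]],[[0,0,0],[0,0,0]],[[0,0,0],[0,0,0]]]' 1 40
```

```text
time_s: 29.43
position: [489.5, 289.9, 96.5]
tool_rot: [[0.168, -0.986, 0.006], [-0.986, -0.168, -0.002], [0.003, -0.006, -1.0]]
wrist_force: [-0.4, -0.0, 0.1]
grip_width: 55.2
finger_force: 0.0
time_s: 30.02
position: [488.7, 288.9, 95.0]
tool_rot: [[0.168, -0.986, 0.004], [-0.986, -0.168, -0.004], [0.004, -0.004, -1.0]]
wrist_force: [-0.5, -0.4, 2.7]
grip_width: 22.0
finger_force: 40.0
```

```bash
python3 -m pendant '[[[0,0,-0.02],[0,0,0]],[[0,0,-0.035],[0,0,0]],[[0,0,-0.035],[0,0,0]],[[0,0,0],[0,0,4.85]],[[0,0,0],[0,0,4.85]],[[0.0048,-0.025,0],[0,0,0]],[[0.0048,-0.025,0],[0,0,0]],[[0.0048,-0.025,0],[0,0,0]],[[0.0048,-0.025,0],[0,0,0]],[[0.0048,-0.025,0],[0,0,0]],[[0.0048,-0.025,0],[0,0,0]],[[0,0,0],[0,0,0]]]'
python3 -m pendant '[[[0,0,0],[0,0,0]],[[0,0,0],[0,0,0]],[[0,0,0],[0,0,0]]]' >/dev/null
python3 - <<'E'
from h import *
info(); print(np.array(bot.sense()['qpos']))
E
```

```text
time_s: 31.02
position: [643.3, 256.6, 184.2]
tool_rot: [[-0.007, -1.0, 0.006], [-1.0, 0.007, -0.005], [0.005, -0.006, -1.0]]
wrist_force: [0.3, -1.6, -1.6]
grip_width: 21.9
finger_force: 40.0
31.2667 [636.618 261.216 185.152] 
 [[ 0.001 -1.     0.003]
 [-1.    -0.001 -0.003]
 [ 0.003 -0.003 -1.   ]] 
F [-0.428 -0.172 -0.397] 21.801168468095774 39.9662446975708
[ 0.074  0.71  -0.787  1.481  0.53   1.17   2.342]
```

```bash
python3 -m pendant '[[[0.0011,-0.0023,0],[-0.15,-0.2,0]],[[0,0,0.01],[0,0,0]],[[0,0,0.008],[0,0,0]],[[0,0,0],[0,0,0]],[[0,0,0],[0,0,0]],[[0,0,0],[0,0,0]]]'; for i in 1 2 3 ; do python3 -m pendant '[[[0,0,0],[0,0,0]]]' | egrep "pos|wri"; done
```

```text
time_s: 31.77
position: [640.3, 259.3, 167.2]
tool_rot: [[-0.0, -1.0, 0.001], [-1.0, 0.0, -0.0], [0.0, -0.001, -1.0]]
wrist_force: [-0.8, 0.6, -0.6]
grip_width: 21.8
finger_force: 40.0
position: [640.6, 259.4, 167.7]
wrist_force: [0.5, -0.0, -0.7]
position: [640.7, 259.4, 167.8]
wrist_force: [-0.7, -0.1, -1.2]
position: [640.7, 259.3, 167.8]
wrist_force: [0.0, 0.1, -1.4]
```

```bash
python3 -m pendant '[[[-0.0007,0.0015,0],[0,0,0]],[[0,0,0],[0,0,0]],[[0,0,0],[0,0,0]],[[0,0,0.002],[0,0,0]],[[0,0,0],[0,0,0]]]'| egrep "pos|wri"; for i in 1 2 3 4 5; do python3 -m pendant '[[[0,0,0.0015],[0,0,0]],[[0,0,0],[0,0,0]]]' | egrep "pos|wri"; done
```

```text
position: [638.9, 259.8, 165.1]
wrist_force: [-0.2, -0.2, -1.5]
position: [638.9, 259.7, 163.5]
wrist_force: [0.3, 0.8, -1.8]
position: [638.9, 259.8, 162.1]
wrist_force: [-0.1, -0.3, -1.6]
position: [638.9, 259.8, 160.7]
wrist_force: [0.1, -0.2, -1.6]
position: [638.9, 259.8, 159.1]
wrist_force: [0.0, 1.0, -1.8]
position: [638.9, 259.8, 157.7]
wrist_force: [-0.7, -0.7, -1.9]
```

It's in without contact. Continuing down.

```bash
for i in 1 2 3 4; do python3 -m pendant '[[[0,0,0.003],[0,0,0]],[[0,0,0.003],[0,0,0]],[[0,0,0.003],[0,0,0]],[[0,0,0],[0,0,0]]]' | egrep "pos|wri"; done;  for i in 1 2 3 4 ; do python3 -m pendant '[[[0,0,0.003],[0,0,0]],[[0,0,0],[0,0,0]]]' | egrep "pos|wri"; done
```

```text
position: [638.5, 259.5, 147.9]
wrist_force: [-1.0, -0.3, -1.6]
position: [638.6, 259.6, 139.0]
wrist_force: [-0.3, 1.0, -1.3]
position: [638.7, 259.6, 130.1]
wrist_force: [-0.9, -0.1, -1.3]
position: [638.6, 259.6, 121.1]
wrist_force: [-0.4, -1.0, -1.7]
position: [638.8, 259.8, 118.4]
wrist_force: [0.4, -0.4, -0.8]
position: [638.8, 259.8, 115.4]
wrist_force: [-0.5, 0.6, -1.2]
position: [638.8, 259.7, 112.4]
wrist_force: [0.3, -0.1, -1.6]
position: [639.3, 260.1, 110.1]
wrist_force: [0.1, -0.6, -1.1]
```

```bash
for i in 1 2 3 ; do python3 -m pendant '[[[0,0,0.001],[0,0,0]],[[0,0,0],[0,0,0]]]' | egrep "pos|wri"; done
```

```text
position: [639.3, 260.1, 110.0]
wrist_force: [-2.1, -0.3, 4.5]
position: [639.4, 260.2, 109.9]
wrist_force: [-3.5, -2.2, 9.4]
position: [639.4, 260.3, 109.9]
wrist_force: [-4.3, -2.1, 14.3]
```

The pin is seated: reaction force with TCP at z = 110. I'll release it, go around behind the ring at -y, and close the fingers.

```bash
python3 -m pendant '[[[0,0,-0.003],[0,0,0]],[[0,0,0],[0,0,0]],[[0,0,0],[0,0,0]],[[0,0,0],[0,0,0]],[[0,0,0],[0,0,0]],[[0,0,0],[0,0,0]]]' 0.4 30
python3 -m pendant '[[[0,0,-0.01],[0,0,0]],[[0,0,-0.02],[0,0,0]],[[0,0,-0.035],[0,0,0]],[[0,0,-0.035],[0,0,0]],[[0.02,0,0],[0,0,0]],[[0.02,0,0],[0,0,0]],[[0.02,0,0],[0,0,0]],[[0.02,0,0],[0,0,0]],[[0,0,0],[0,0,0]],[[0,0,0],[0,0,0]],[[0,0,0],[0,0,0]]]' 1 30
python3 - <<'E'
from h import *
c=imaging.get_calibration('scene'); im=cap('scene','s10'); im=im.astype(int)
for P in [(639.4,261.6,129),(639.4,205.8,116),(639.4,261.6,151),(639.4,276.6,75)]: print(proj(c,P))
E
```

```text
time_s: 36.27
position: [638.9, 259.8, 109.5]
tool_rot: [[-0.0, -1.0, 0.001], [-1.0, 0.0, -0.0], [0.0, -0.001, -1.0]]
wrist_force: [0.1, -0.3, 0.6]
grip_width: 54.1
finger_force: 0.0
time_s: 37.18
position: [638.8, 180.9, 210.6]
tool_rot: [[-0.0, -1.0, 0.002], [-1.0, 0.0, 0.001], [-0.001, -0.002, -1.0]]
wrist_force: [0.6, 0.1, -0.5]
grip_width: 0.4
finger_force: 0.0
[279.63  274.506]
[269.947 260.39 ]
[279.738 270.381]
[281.973 288.53 ]
```

```bash
python3 -m pendant '[[[0,0,0.035],[0,0,0]],[[0,0,0.035],[0,0,0]],[[0,0,0.022],[0,0,0]],[[0,0,0.0045],[0,0,0]],[[0,0,0],[0,0,0]],[[0,0,0],[0,0,0]]]'
for i in 1 2 3; do python3 -m pendant '[[[-0.004,0,0],[0,0,0]],[[-0.004,0,0],[0,0,0]],[[0,0,0],[0,0,0]]]' | egrep "pos|wri"; done
```

```text
time_s: 37.73
position: [639.4, 181.7, 114.7]
tool_rot: [[0.001, -1.0, 0.002], [-1.0, -0.001, 0.001], [-0.001, -0.002, -1.0]]
wrist_force: [0.7, 0.7, -0.0]
grip_width: 0.6
finger_force: 0.0
position: [639.8, 190.1, 115.5]
wrist_force: [0.5, 0.3, 0.5]
position: [640.4, 192.5, 114.5]
wrist_force: [-0.4, -6.6, 6.2]
position: [641.8, 193.3, 114.8]
wrist_force: [-2.1, -19.0, 14.2]
```

The bar is friction-locked against the vertical finger. I'll back off, then follow the ring's arc upward instead.

```bash
python3 -m pendant '[[[0.009,0,0],[0,0,0]],[[0,0,0],[0,0,0]],[[0,0,0],[0,0,0]]]' | egrep "pos|wri"
python3 -m pendant '[[[-0.0032,0,-0.0053],[0,0,0]],[[-0.0032,0,-0.0053],[0,0,0]],[[0,0,0],[0,0,0]]]' | egrep "pos|wri"
python3 -m pendant '[[[-0.0043,0,-0.0046],[0,0,0]],[[-0.0043,0,-0.0046],[0,0,0]],[[0,0,0],[0,0,0]]]' | egrep "pos|wri"
```

```text
position: [639.7, 192.5, 114.0]
wrist_force: [-0.6, -7.0, 5.0]
position: [639.9, 200.6, 125.6]
wrist_force: [0.2, -6.3, 5.2]
position: [639.2, 212.4, 134.5]
wrist_force: [0.7, 1.0, 1.1]
```

```bash
for r in 1; do python3 -m pendant '[[[-0.005,0,-0.0036],[0,0,0]],[[-0.005,0,-0.0036],[0,0,0]],[[0,0,0],[0,0,0]]]' | egrep "pos|wri"
python3 -m pendant '[[[-0.0056,0,-0.0025],[0,0,0]],[[-0.0056,0,-0.0025],[0,0,0]],[[0,0,0],[0,0,0]]]' | egrep "pos|wri"
python3 -m pendant '[[[-0.006,0,-0.0014],[0,0,0]],[[-0.006,0,-0.0014],[0,0,0]],[[0,0,0],[0,0,0]]]' | egrep "pos|wri"
python3 -m pendant '[[[-0.006,0,0],[0,0,0]],[[-0.006,0,0],[0,0,0]],[[-0.006,0,0],[0,0,0]],[[-0.006,0,0],[0,0,0]],[[-0.006,0,0],[0,0,0]],[[0,0,0],[0,0,0]]]' | egrep "pos|wri"; done
python3 - <<'E'
from h import *
c=imaging.get_calibration('scene'); cap('scene','s11'); cap('top','t11')
a=cv2.imread('pics/s10.png').astype(int); b=cv2.imread('pics/s11.png').astype(int)
th=.45
for n,P in [('bar0',(639.4,205.8,116)),('hang',(639.4,261.6+62*np.cos(1.3),89-62*np.sin(1.3))),('level',(639,323,89)),('up',(639.4,261.6,151))]:
    x,y=proj(c,P).round().astype(int); print(n,(x,y),a[y-3:y+4:3,x-3:x+4:3].mean(2).tolist(),b[y-3:y+4:3,x-3:x+4:3].mean(2).tolist())
E
```

```text
position: [638.5, 223.0, 141.2]
wrist_force: [0.0, -0.0, -0.7]
position: [638.7, 233.5, 146.1]
wrist_force: [0.5, 0.3, 0.6]
position: [638.7, 245.3, 148.7]
wrist_force: [-0.8, 0.7, 1.2]
position: [638.4, 275.5, 148.4]
wrist_force: [-0.6, 0.3, 0.0]
bar0 (np.int64(270), np.int64(260)) [[34.333333333333336, 36.0, 56.666666666666664], [70.0, 110.66666666666667, 126.33333333333333], [121.66666666666667, 76.0, 89.33333333333333]] [[96.33333333333333, 163.33333333333334, 170.0], [74.0, 131.0, 168.33333333333334], [73.66666666666667, 87.33333333333333, 123.0]]
hang (np.int64(282), np.int64(296)) [[85.33333333333333, 84.66666666666667, 100.33333333333333], [79.66666666666667, 98.0, 122.0], [112.0, 115.33333333333333, 125.66666666666667]] [[100.66666666666667, 97.33333333333333, 113.33333333333333], [91.66666666666667, 107.0, 125.33333333333333], [100.33333333333333, 109.66666666666667, 110.66666666666667]]
level (np.int64(291), np.int64(301)) [[131.33333333333334, 131.0, 131.33333333333334], [134.0, 133.0, 132.33333333333334], [133.33333333333334, 134.0, 133.0]] [[105.0, 87.33333333333333, 109.66666666666667], [91.0, 101.66666666666667, 110.66666666666667], [106.66666666666667, 111.66666666666667, 111.66666666666667]]
up (np.int64(280), np.int64(270)) [[90.0, 89.0, 119.66666666666667], [96.66666666666667, 95.33333333333333, 109.33333333333333], [146.33333333333334, 163.33333333333334, 135.66666666666666]] [[92.66666666666667, 76.66666666666667, 57.666666666666664], [47.0, 42.0, 46.666666666666664], [63.0, 47.666666666666664, 47.333333333333336]]
```

```bash
python3 -m pendant '[[[0,0,-0.04],[0,0,0]],[[0,0,-0.04],[0,0,0]],[[0.02,0,-0.03],[0,0,0]],[[0.025,0,0],[0,0,0]],[[0,0,0],[0,0,0]],[[0,0,0],[0,0,0]],[[0,0,0],[0,0,0]]]'
cat > asc.py <<'E'
from h import *
import sys
def asc(im,x0,x1,y0,y1,sx,sy):
    g=cv2.cvtColor(im,cv2.COLOR_RGB2HSV)
    for y in range(y0,y1,sy): print(''.join('#' if v<70 else ('o' if s>90 else ('+' if v<140 else ('-' if v<200 else ' '))) for h,s,v in g[y,x0:x1:sx]))
E
python3 - <<'E'
from asc import *
c=imaging.get_calibration('wrist'); im=cap('wrist','w12'); 
H=np.array([639.3,261.3,89])
for n,a in [('start',.45),('hang',np.pi+1.3)]:
    for x in (-28,0,28): 
        r=62 if x==0 else 35
        print(n,x,proj(c,H+[x,-r*np.cos(a),r*np.sin(a)]).round())
print('gripTop',proj(c,H+[0,0,40]).round(),'barEnd',proj(c,(639,276.6,75)).round())
x,y=proj(c,H).astype(int); print(x,y)
asc(im,x-75,x+75,y-85,y+75,1,2)
E
```

```text
time_s: 41.17
position: [638.7, 227.5, 257.8]
tool_rot: [[-0.001, -1.0, 0.001], [-1.0, 0.001, -0.0], [0.0, -0.001, -1.0]]
wrist_force: [-0.3, -0.4, -1.1]
grip_width: 0.5
finger_force: 0.0
start -28 [304. 195.]
start 0 [270. 168.]
start 28 [236. 195.]
hang -28 [299. 223.]
hang 0 [271. 221.]
hang 28 [242. 223.]
gripTop [270. 241.] barEnd [271. 235.]
270 224
ooo##################################################################################################################################+--------      oo
ooo##################################################################################################################################+--------      oo
ooo##################################################################################################################################--------       oo
oooo#################################################################################################################################--------      ooo
oooo####################################################################################################################+++++++++++++-----
[... 10637 characters left out ...]
############ooooo#####ooo#####ooooo#############################################################
##################################################################ooooo#####ooo#####ooooo#############################################################
#################################################################oooooo#####ooo#####ooooo#############################################################
#################################################################oooooo#############oooooo############################################################
#################################################################oooooo+++++++++++++oooooo############################################################
```

Run:
```python
from h import *
H=np.array([639.3,261.3,89])
s=cap('scene','s13'); t=cap('top','t13')
g={'wrist':cv2.imread('pics/w12.png'),'scene':cv2.imread('pics/s13.png'),'top':cv2.imread('pics/t13.png')}
for n,im in g.items():
    c=imaging.get_calibration(n); G=cv2.cvtColor(im,6).astype(np.float32); E=np.hypot(cv2.Sobel(G,5,1,0),cv2.Sobel(G,5,0,1))
    out=[]
    for q in np.arange(2.3,4.3,.2):
        a=q+.45; v=[]
        for sg in (-1,1):
            for (x0,r0),(x1,r1) in [((28,8),(28,40)),((28,40),(14,62))]:
                for k in np.linspace(0,1,15):
                    x=x0+(x1-x0)*k; r=r0+(r1-r0)*k
                    p=proj(c,H+[sg*x,-r*np.cos(a),r*np.sin(a)]).round().astype(int); v.append(E[p[1]-1:p[1]+2,p[0]-1:p[0]+2].max())
        out.append((round(q,2),int(np.mean(v))))
    print(n,out)
c=imaging.get_calibration('scene')
for q in (3.2,3.99): print(q,proj(c,H+[0,-62*np.cos(q+.45),62*np.sin(q+.45)]))
a=cv2.imread('pics/s13.png')[270:315,262:305].mean(2).astype(int); b=cv2.imread('pics/s7.png')[270:315,262:305].mean(2).astype(int)
for r in range(0,45,2): print(' '.join('%3d'%v for v in a[r,::2]),' | ',' '.join('%4d'%v for v in (a-b)[r,::2]))
```

```text
wrist [(np.float64(2.3), 56), (np.float64(2.5), 53), (np.float64(2.7), 57), (np.float64(2.9), 86), (np.float64(3.1), 97), (np.float64(3.3), 96), (np.float64(3.5), 64), (np.float64(3.7), 58), (np.float64(3.9), 362), (np.float64(4.1), 188)]
scene [(np.float64(2.3), 153), (np.float64(2.5), 148), (np.float64(2.7), 131), (np.float64(2.9), 118), (np.float64(3.1), 113), (np.float64(3.3), 105), (np.float64(3.5), 106), (np.float64(3.7), 113), (np.float64(3.9), 117), (np.float64(4.1), 117)]
top [(np.float64(2.3), 112), (np.float64(2.5), 110), (np.float64(2.7), 115), (np.float64(2.9), 126), (np.float64(3.1), 132), (np.float64(3.3), 129), (np.float64(3.5), 127), (np.float64(3.7), 127), (np.float64(3.9), 132), (np.float64(4.1), 127)]
3.2 [288.71  303.015]
3.99 [281.951 296.286]
101  98  92  92  99 113 120  93  86  95 106  97 100 110 120 125 124 121 117 113 112 113  |   -67  -55  -40  -46  -66  -57  -27  -17  -15  -12   -5   -3   -1    0    0    0   -1   -1    1    6   11   13
 95  87  84 104 133 148 142 119 113 134 134  91  94 140 131 124 125 123 119 117 113 113  |   -26  -17  -25  -41  -37  -29 
[... 3621 characters left out ...]
 -26  -22  -14   -8   -3   -4  -14  -19  -18  -14   -3    0    5    6    9   12   13   13   14
117 115 134 155 148 134 131 130 128 120 117 115 109  98  96 112 126 128 127 127 125 126  |   -19  -16  -21  -26  -25   -9   -4   -5   -5  -14  -18  -17  -13   -2    1    7   12    9   12   14   14   14
108  99 118 147 151 130 119 119 118 117 110  97  91 100 112 122 128 130 129 126 126 125  |   -17  -14  -13  -25  -24  -17  -15  -16  -17  -15  -15   -9   -4    0    1    7   12   11   12   12   14   14
 94  80 104 120 116 112 116 118 114 103  96  97 101 109 120 126 128 128 129 127 126 125  |   -11   -9  -11  -16  -15  -15  -18  -16  -11   -8   -5   -8   -2    0    5   11   13   12   10   11   12   13
```

The wrist check peaks sharply at a ring angle of 3.9–4.0, so the ring hangs home. Next I'll clear the arm and verify the radios numerically.

```bash
python3 -m pendant '[[[0,0.03,-0.02],[0,0,0]],[[-0.03,0.03,0],[0,0,0]],[[-0.03,0.03,0],[0,0,0]],[[-0.03,0.03,0],[0,0,0]],[[-0.03,0.03,0],[0,0,0]],[[-0.03,0.03,0],[0,0,0]],[[0,0,0],[0,0,0]],[[0,0,0],[0,0,0]],[[0,0,0],[0,0,0]],[[0,0,0],[0,0,0]]]'
python3 - <<'E'
from h import *
for n in ('top','scene'):
    c=imaging.get_calibration(n); im=cap(n,n+'14'); hsv=cv2.cvtColor(im,cv2.COLOR_RGB2HSV)
    m=cv2.inRange(hsv,(40,70,50),(85,255,255))
    for k in cv2.findContours(m,0,2)[0]:
        if cv2.contourArea(k)>15:
            r=cv2.minAreaRect(k); q=r[0]
            # face plane: through rack_mid + 32 n
            nn=np.array([-.389,0,.921]); P0=np.array([640,12,65])+32*nn; o,d=ray(c,q); P=o+d*((P0-o)@nn)/(d@nn)
            P=P-32*nn-24*np.array([.921,0,.389]); print(n,np.array(q),cv2.contourArea(k),'radio origin rel rack_mid',P-[640,12,65])
E
```

```text
time_s: 42.15
position: [462.6, 374.6, 277.5]
tool_rot: [[-0.002, -1.0, 0.001], [-1.0, 0.002, -0.001], [0.001, -0.001, -1.0]]
wrist_force: [1.0, -0.2, 0.4]
grip_width: 0.4
finger_force: 0.0
top [112.585 314.638] 33.5 radio origin rel rack_mid [-552.762  721.672 -233.468]
top [136.73  251.122] 78.0 radio origin rel rack_mid [-301.595  617.444 -127.384]
top [325. 178.] 72.5 radio origin rel rack_mid [  -6.113 -106.434   -2.582]
top [297.  177.5] 67.0 radio origin rel rack_mid [-8.357 -0.259 -3.53 ]
top [268.  176.5] 68.0 radio origin rel rack_mid [ -9.025 109.997  -3.812]
scene [444.5 348.5] 164.5 radio origin rel rack_mid [-357.02   587.833 -150.793]
scene [523.542 319.973] 93.5 radio origin rel rack_mid [-763.577  635.24  -322.51 ]
scene [256.6 241.2] 94.5 radio origin rel rack_mid [ -8.88  112.437  -3.75 ]
scene [240.279 213.632] 78.5 radio origin rel rack_mid [-7.689  2.436 -3.247]
scene [226. 190.] 61.0 radio origin rel rack_mid [  -5.564 -101.724   -2.35 ]
```

Run:
```python
from h import *
t=imaging.get_calibration('top'); s=imaging.get_calibration('scene')
T=[(112.585,314.638),(136.73,251.122)]; S=[(444.5,348.5),(523.542,319.973)]
for p in T: print('desk',onz(t,p,32),[tri(t,p,s,q) for q in S])
for q in S: print('desk s',onz(s,q,32))
im=imaging.capture('top'); h=cv2.cvtColor(im,cv2.COLOR_RGB2HSV)
for p in T: x,y=map(int,p); print(im[y-6:y+7:3,x-6:x+7:3].tolist())
z=cv2.cvtColor(cv2.imread('pics/scene0.png'),4); 
m=cv2.inRange(cv2.cvtColor(z,cv2.COLOR_RGB2HSV),(40,70,50),(85,255,255))
print([cv2.minAreaRect(k)[:2] for k in cv2.findContours(m,0,2)[0] if cv2.contourArea(k)>15])
```

```text
desk [110.104 667.987  32.   ] [(array([ 167.306,  654.859, -123.261]), np.float64(195.39751099498548)), (array([112.376, 654.952,  66.542]), np.float64(2.126757107303514))]
desk [344.188 608.982  32.   ] [(array([342.574, 605.892,  43.773]), np.float64(2.8528273841205083)), (array([301.555, 599.313, 249.25 ]), np.float64(144.1693821852374))]
desk s [335.219 606.051  32.   ]
desk s [ 84.248 654.75   32.   ]
[[[125, 76, 37], [126, 77, 35], [127, 75, 33], [132, 80, 36], [136, 84, 34]], [[51, 41, 20], [62, 38, 17], [83, 49, 19], [101, 60, 19], [109, 64, 29]], [[26, 49, 26], [37, 71, 39], [31, 56, 30], [32, 49, 27], [42, 38, 15]], [[33, 32, 30], [37, 34, 34], [33, 33, 32], [25, 39, 26], [28, 51, 26]], [[31, 31, 29], [34, 35, 27], [36, 35, 27], [32, 32, 28], [36, 32, 31]]]
[[[141, 88, 39], [143, 93, 41], [133, 92, 51], [93, 101, 78], [34, 103, 93]], [[143, 89, 37], [140, 89, 41], [90, 96, 76], [27, 92, 81], [25, 93, 83]], [[145, 93, 44], [129, 92, 56], [26, 102, 91], [20, 90, 79], [60, 53, 39]], [[135, 89, 47], [76, 104, 88], [84, 86, 67], [67, 73, 57], [64, 76, 62]], [[61, 105, 92], [121, 86, 52], [132, 81, 34], [116, 68, 27], [140, 88, 36]]]
[((443.1485595703125, 351.425048828125), (40.224761962890625, 19.93048667907715)), ((531.1798095703125, 331.8876953125), (19.927959442138672, 2.967993974685669)), ((515.8845825195312, 308.07696533203125), (18.859806060791016, 3.0508506298065186)), ((303.7500305175781, 220.75003051757812), (10.60660171508789, 8.485280990600586)), ((281.0, 193.0), (8.0, 8.0)), ((254.800048828125, 149.60000610351562), (7.155416965484619, 7.155416965484619))]
```

The remaining green spots are the turquoise look-alike and a background device 67 mm high, not a fourth radio. Everything is in place, so I'm handing in.

```bash
python3 -c "
from bench import ticket
print(ticket.finish_job())"
```

```text
the job is handed in; nothing more can be done
None
```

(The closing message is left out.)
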